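Fit a fragile balsa tail fin into a glider fuselage

ROBOT

A 6-joint arm with a two-finger parallel gripper is mounted at the origin on the work surface. World frame = base frame: x ahead of the robot, y to its left, z up, the work surface at z = 0. Lengths are in m, angles in rad, forces in N, time in s.
With the tool pointing down it reaches from about 0.35 to 0.85 m from the base axis. Payload 8.1 kg.
Tool frame: the origin (TCP) lies on the centre line of the jaws, within the pads' length; the fingertips stand 11 mm ahead of it and the grasp point (between the pads) lies 8 mm behind it; z points along the fingers, y is the line along which they close (so a half turn about z gives the same grasp; the last joint's range is limited). The gripper opens to 85 mm and grips with 20 to 120 N. Pads are 22 mm wide; open, the fingers measure 114 mm over their backs; the gripper's body (76 mm by 85 mm) begins 54 mm behind the grasp point. The pads swing forward as they close: fully open they stand 13 mm farther back than shut.
Start: joints at [1.17, 0.13, 1.488, -0, 1.523, -0.085], TCP at [0.186, 0.57, 0.242] pointing down, gripper open.
Joint ranges: [-2.96, 2.96], [-0.89, 2.26], [0.02, 2.5], [-1.34, 4.48], [0, 2.73], [-2.66, 2.66]. Speed limits (rad/s): [2.39, 2.39, 2.79, 3.14, 3.14, 3.14].

INTERFACE

Orientations are given as [roll, pitch, yaw] about the fixed x, y, z axes, in that order (R = Rz(yaw) Ry(pitch) Rx(roll)).
In Python, from station import manip gives the robot as it stands.
- The arm moves only by the shell command python3 -m pendant 'ROWS' [FORCE]. ROWS is JSON, a list of rows, each a list of 3 entries, a list of its own where there are three numbers: the gripper's target within -1 to 1 (fully open at 1, half-way at 0, shut at -1), then the shift along the tool's x, y, z in m, then the turn, a rotation vector about the tool's x, y, z in rad. In form: [[claw, [dx, dy, dz], [wx, wy, wz]], ...]. A call has 1 to 8 rows; each row shifts and turns the commanded pose from where the row before left it, along the tool's axes as they then stand; what a row does not reach is not made up. A row lasts 1/10 s, in which the tool goes at most 50 mm and 8.59 degrees, less where a joint would pass 70% of its speed; a pose out of reach is approached as far as the arm can. A call is refused whole if a number of a shift passes 0.05 or a number of a turn 0.15, either way. A call with a gripper value outside its range is refused whole. The fingers move at their own pace and stop on an object; FORCE is the grip in N (left out, the last holds). Time passes only in rows, so rows that do not move let the fingers close. It gives the time, the measured TCP pose, the force, the opening and the grip force at its end, in the units of the state.
- manip.get_state(): the state, without advancing time (a new reading comes with each control period).
- manip.get_image(name): name is "scene" or "top" or "wrist"; returns the picture (420x560x3 uint8, red, green, blue); there is no depth.
- manip.get_calibration(name): a dict with "fx", "fy", "cx", "cy" (pixels), "cam_to_world" (4x4, takes a point from camera to world coordinates). Camera axes: x right, y up, looking along -z (the intrinsics and any distortion apply to the point x, -y, -z); pixel columns grow to the right and rows downward; lengths in m; the calibration is good to about 2 mm. A picture is of the moment at which its call begins: read the wrist's pose just before it. get_calibration takes no time and is no camera call; for the wrist camera it gives the pose at the moment of the call.
- manip.finish_job(): hands the job in; it is judged then, once.
The state is a dict: "time": time; "qpos": joint angles; "qvel": joint speeds; "joint_efforts": joint torques, N m; "ee_pos": TCP position; "ee_rot": TCP orientation; "wrist_force": force on the tool from outside, world axes, zero at the start; "torque": the same for the moment, N m; "finger_gap": opening from 0.0 (shut) to 1.0 (fully open); "gripper_force": force on a finger pad.
Only numpy, scipy, OpenCV 4.12 (cv2) and the standard library are available. Lean on these libraries where they do the work, as an engineer would, in place of code of your own. Each camera call takes 0.05 s, during which the arm holds its last target. There are 200 camera calls.

TASK

Take the tall fin with the slanted leading edge out of its sloping stand and plug it upright into the socket on the glider's fuselage, slanted edge towards the fuselage's open-frame nose, lowering it fully home before you let go. Then slide the wooden side stop up until its cork pad lightly meets the fin. The fin is fragile balsa: hold it with a light grip, never press on it hard, and leave the other fin and everything else on the bench where they are.

Things in the scene. Friction and masses are not known exactly. Their poses are not given: they have to be found in the camera images.
- fin_mid (a point): the tall fin to be fitted, at its centre: mid-thickness, 60 mm above the root edge, 35 mm below the top edge. It is an open wooden frame 10 mm thick (its y); grip it across that thickness, on the closed plywood panel in its middle (46 mm wide, 95 mm high). z runs from root to top edge, x towards the slanted leading edge. Fragile: a 20 to 30 N grip is plenty; it cracks at 45 N a side
- fin: the tall fin, about 45 g; origin mid-root, axes as fin_mid. Leading edge 62 mm out along x at the root, 26 mm at the top; straight trailing edge at -48 mm. At the start it is plugged in a sloping stand, leaning 30 degrees from upright, top towards the robot: draw it out along its own z, over 20 mm. The slope's face is level with its root edge
- fin_root (a point): on the fin, middle of its root edge, 60 mm below fin_mid; same axes. Below it a plug tongue, 30 x 14 mm (x, y), goes down 20 mm
- fin_low (a point): on the fin's centre line 25 mm above the root edge, mid-thickness, level with the pad; same axes. The fin breaks if pressed against fuselage or stop with over 20 N
- fin_tip (a point): on the fin, foot of the slanted leading edge: 60 mm along x from fin_root; same axes
- socket (a point): middle of the mouth of the plug socket in the fuselage tail's flat top, 85 mm above the bench: 31.6 x 15.6 mm (x, y), 24 mm deep: the tongue has 0.8 mm of play each side; edges chamfered 2 mm. z up, x along the fuselage to its nose (open frame end, away from the robot). With the fin home, fin_root is here and the root edge rests on the top. Lies on soft strips: sinks 1 mm per 2 N
- stop (a joint): travel of the sliding side stop in m: 0 all the way back, growing as it slides towards the fin (along -y of the socket). The pad just touches an upright, centred fin at 0.080; it slides with 2 N of friction and stays where it is left; its travel ends at 0.095. Starts at 0 to 0.035
- stop_pad (a point): middle of the flat cork pad face of the stop (24 mm wide, 26 mm high), 25 mm above the fuselage's top; the pad is sprung and gives way 1 mm per 1.5 N, up to 8 mm; y points away from the fuselage, axes as the socket
- stop_handle (a point): the stop's upright square wooden post, 24 x 24 mm, by which it is moved; this point is on its axis 130 mm above the bench, 20 mm under its top, 93 mm from the pad face (away from the fin); axes as the socket. Between post and pad runs an arm whose top is 121 mm above the bench
- jig: the fixed wooden jig: board, cradle, fuselage tail and the stop on its rail; origin on the bench straight under the socket, 85 mm lower; axes as the socket
- rudder: the other, lower fin (60 mm high, square-cut with no slanted edge), to be left in its own identical stand; origin in the middle of its root edge
- sander: cork sanding block with a wooden grip, 95 x 55 x 38 mm; bystander; origin under its centre, on the bench
- stone: black oilstone case, 200 x 66 x 36 mm; bystander; origin under its centre, on the bench
- discs: pair of grinding discs lying stacked, 124 mm across, 42 mm high; bystander; origin under its centre, on the bench
- rule: steel rule lying flat, 300 x 28 x 4 mm; bystander; origin under its centre, on the bench
- knife: utility knife lying flat, about 170 mm long, 15 mm high; bystander; origin under its centre, on the bench
- glue: upright white glue bottle, 42 mm across, 115 mm high; bystander; origin under its centre, on the bench
- offcut: stepped wood offcut, 130 x 50 x 50 mm; bystander; origin under its centre, on the bench
There are look-alikes about, which are no part of the job. Leave any purple look-alike of the fin alone.

How it is judged:
By the outcome, as a careful person would: the job done as asked, in the order asked, and still so for the second after the job is handed in, with the robot touching nothing.
It also fails if it takes over 53 s, if anything falls off the work surface, if the arm or the gripper's body presses on something with over 40 N, if the wrist force passes 120 N, or if a joint passes its speed limit or range.

## Working session

There is one attempt and no reset: what is moved stays moved. The work goes in short steps, Python scripts to look and compute and a shell command to move; the robot and the scene stay as the last step left them, time stands still between calls to the robot, and variables do not carry over. Pictures are saved under pics/ and viewed, at most 10 in all, crops included, and the job is handed in when it is done.

```bash
mkdir -p pics; ls; python3 - <<'E'
from station import manip
import cv2,numpy as np
for n in("scene","top"):
    im=manip.get_image(n);cv2.imwrite(f"pics/{n}0.png",im[...,::-1]);
    c=manip.get_calibration(n);print(n,{k:(np.round(v,4).tolist() if k=="cam_to_world" else v) for k,v in c.items()})
print(manip.get_state())
E
```

```text
pics
scene {'fx': 446.177019415249, 'fy': 446.177019415249, 'cx': 278.8997768949097, 'cy': 217.9948473166059, 'cam_to_world': [[-0.8351, -0.3369, 0.4348, 1.116], [0.5496, -0.4803, 0.6835, 0.8478], [-0.0214, 0.8098, 0.5863, 0.8259], [0.0, 0.0, 0.0, 1.0]]}
top {'fx': 465.88046735186236, 'fy': 465.88046735186236, 'cx': 278.2050825911597, 'cy': 212.41652473005863, 'cam_to_world': [[0.0585, 0.9731, -0.2228, 0.248], [-0.9983, 0.0565, -0.0155, -0.0037], [-0.0025, 0.2233, 0.9747, 1.6008], [0.0, 0.0, 0.0, 1.0]]}
{'time': 0.1, 'qpos': array([ 1.16959915e+00,  1.31109961e-01,  1.48915006e+00,  4.52327477e-06,
        1.52298520e+00, -8.54104685e-02]), 'qvel': array([ 1.07104616e-03, -6.42572205e-04, -1.37589198e-03,  1.83708876e-05,
       -1.60284382e-04, -9.46107480e-04]), 'joint_efforts': array([ 5.20716130e-04, -5.70956182e+01, -5.01941550e+01, -2.52102518e-04,
        8.25798546e-03, -8.09908693e-05]), 'ee_pos': array([0.18614046, 0.56990935, 0.24134594]), 'ee_rot': array([-3.13994650e+00, -1.45475712e-04,  2.82580561e+00]), 'wrist_force': array([-0.22484032, -0.62782454, -0.15306965]), 'torque': array([-0.0037744 , -0.01825507,  0.0652225 ]), 'gripper_force': 0.0, 'finger_gap': 1.0012637839980059}
```

View pics/scene0.png

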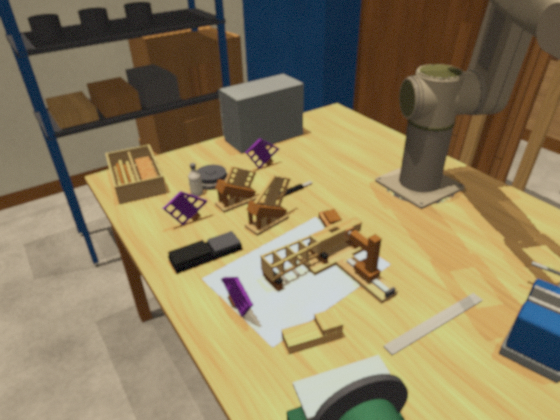

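View pics/top0.png

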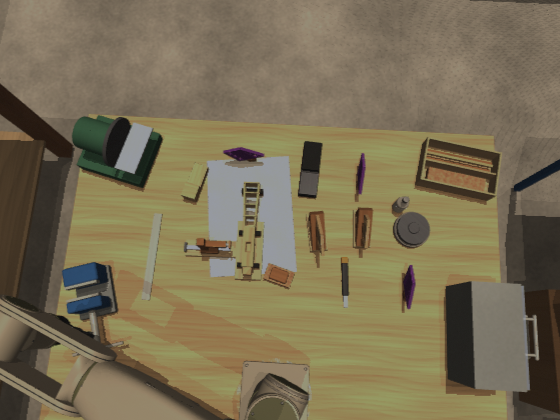

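The scene view shows two fins in stands, at scene (270,203) and (236,187), which are top (318,235) and (363,228). There are also three purple look-alikes at scene (262,152), (185,207) and (236,295). The fin at scene (270,203) looks taller, so I'll confirm that in an enlarged crop.

```bash
python3 - <<'E'
import cv2,numpy as np
a=cv2.imread("pics/scene0.png");b=cv2.imread("pics/top0.png")
A=cv2.resize(a[160:310,200:400],(800,600),interpolation=cv2.INTER_CUBIC)
B=cv2.resize(b[170:290,180:380],(800,480),interpolation=cv2.INTER_CUBIC)
cv2.imwrite("pics/cA.png",A);cv2.imwrite("pics/cB.png",B)
E
```

```text
(no output)
```

View pics/cA.png

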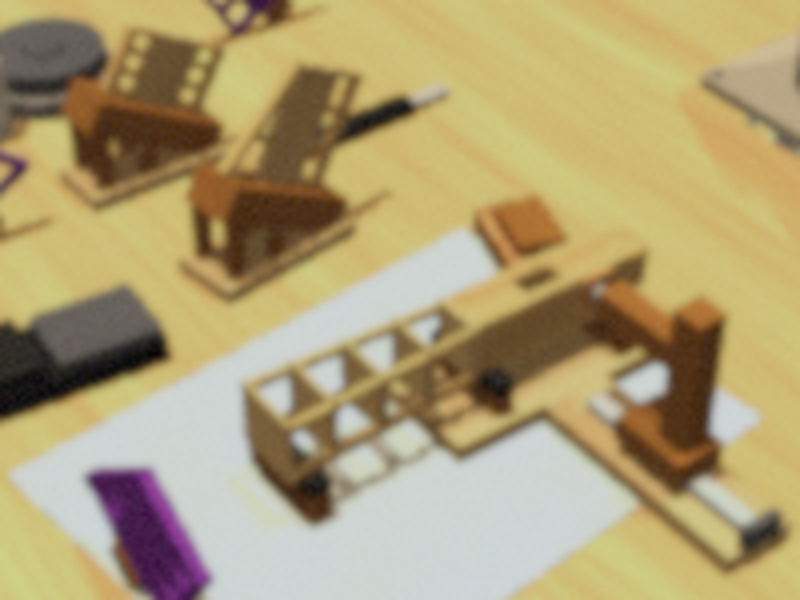

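View pics/cB.png

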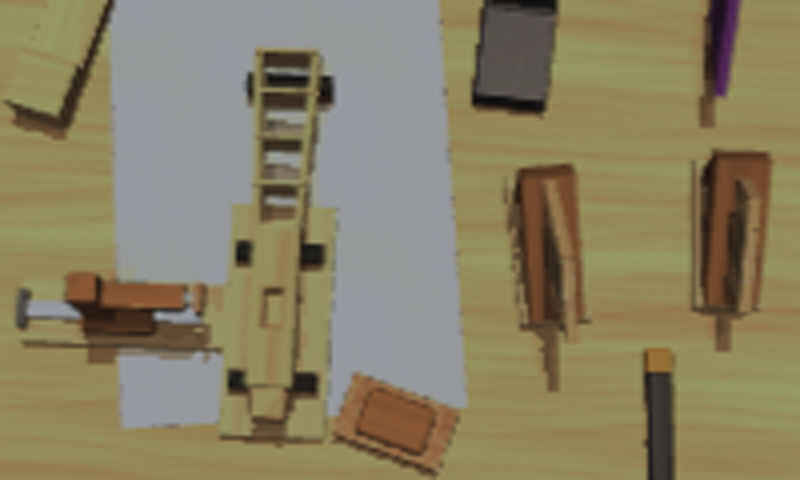

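The crops confirm it. The fin at scene (275,190), top (320,235), is tall with a slanted left (up-slope) edge, while the one at scene (241,178) is low and square, so that is the rudder. Socket mouth is at scene (334.5,229.5), top (248,247). Post top is at scene (374,238), top (200.5,241).

```bash
cat > h.py <<'E'
from station import manip
import numpy as np
from scipy.spatial.transform import Rotation as R
def ray(c,p):
    M=c["cam_to_world"];d=np.array([(p[0]-c["cx"])/c["fx"],-(p[1]-c["cy"])/c["fy"],-1.])
    d=M[:3,:3]@d;return M[:3,3],d/np.linalg.norm(d)
def tri(obs):
    A=np.zeros((3,3));b=np.zeros(3)
    for c,p in obs:
        o,d=ray(c,p);P=np.eye(3)-np.outer(d,d);A+=P;b+=P@o
    X=np.linalg.solve(A,b)
    res=[np.linalg.norm((np.eye(3)-np.outer(d,d))@(X-o)) for o,d in (ray(c,p) for c,p in obs)]
    return X,max(res)
def onz(c,p,z):
    o,d=ray(c,p);return o+d*(z-o[2])/d[2]
def proj(c,X):
    M=np.linalg.inv(c["cam_to_world"]);q=M[:3,:3]@np.asarray(X)+M[:3,3]
    return np.array([c["cx"]-c["fx"]*q[0]/q[2],c["cy"]+c["fy"]*q[1]/q[2]])
def delta(pos,Rm):
    """tool-frame shift and rotvec from present pose to target"""
    s=manip.get_state();R0=R.from_euler("xyz",s["ee_rot"])
    return R0.inv().apply(pos-s["ee_pos"]),(R0.inv()*Rm).as_rotvec()
E
python3 - <<'E'
from h import *
s=manip.get_calibration("scene");t=manip.get_calibration("top")
for n,a,b in [("socket",(334.5,229.5),(248,246.75)),("post top",(374.2,238),(200.5,241)),("trail top",(289.5,179),(323.2,255)),("lead foot",(257,202.5),(317,215)),("nose",(281,252),(251.5,183))]:
    X,r=tri([(s,a),(t,b)]);print(n,X.round(4),round(r,4))
E
```

```text
socket [0.4722 0.1137 0.0843] 0.0016
post top [0.4722 0.2596 0.1498] 0.0015
trail top [ 0.4539 -0.1304  0.1188] 0.0022
lead foot [ 0.5876 -0.1063  0.0973] 0.0033
nose [0.6708 0.1246 0.1116] 0.0159
```

```bash
cat >> h.py <<'E'
from scipy.spatial.transform import Slerp
def plan(pos,Rm,N):
    s=manip.get_state();R0=R.from_euler("xyz",s["ee_rot"]);p0=s["ee_pos"]
    S=Slerp([0,1],R.concatenate([R0,Rm]));w=(R0.inv()*Rm).as_rotvec()/N
    print("turn/row",w.round(3))
    for i in range(N):
        d=S(i/N).inv().apply((np.asarray(pos)-p0)/N);print(d.round(3).tolist())
def toolR(yaw,tilt):
    "tool z down, tilted so that it points ahead by tilt; tool y = fin y at yaw"
    y=np.array([-np.sin(yaw),np.cos(yaw),0]);h=np.array([np.cos(yaw),np.sin(yaw),0])
    z=np.sin(tilt)*h-np.cos(tilt)*np.array([0,0,1]);return R.from_matrix(np.c_[np.cross(y,z),y,z])
E
python3 - <<'E'
from h import *
Rm=toolR(np.radians(10),np.radians(30));z=Rm.as_matrix()[:,2]
mid=np.array([.5095,-.1204,.116])
plan(mid-z*.13,Rm,20)
E
```

```text
turn/row [-0.006 -0.026 -0.024]
[-0.023, -0.029, 0.001]
[-0.022, -0.03, 0.001]
[-0.022, -0.03, 0.001]
[-0.021, -0.031, 0.002]
[-0.02, -0.031, 0.002]
[-0.019, -0.032, 0.002]
[-0.019, -0.032, 0.003]
[-0.018, -0.033, 0.003]
[-0.017, -0.033, 0.003]
[-0.016, -0.034, 0.003]
[-0.015, -0.034, 0.004]
[-0.014, -0.034, 0.004]
[-0.013, -0.035, 0.004]
[-0.012, -0.035, 0.004]
[-0.011, -0.035, 0.004]
[-0.01, -0.036, 0.004]
[-0.009, -0.036, 0.004]
[-0.008, -0.036, 0.004]
[-0.007, -0.036, 0.004]
[-0.006, -0.037, 0.004]
```

```bash
python3 -m pendant '[[1,[-0.023,-0.029,0.001],[-0.006,-0.026,-0.024]],[1,[-0.022,-0.030,0.001],[-0.006,-0.026,-0.024]],[1,[-0.022,-0.030,0.001],[-0.006,-0.026,-0.024]],[1,[-0.021,-0.031,0.002],[-0.006,-0.026,-0.024]],[1,[-0.020,-0.031,0.002],[-0.006,-0.026,-0.024]],[1,[-0.019,-0.032,0.002],[-0.006,-0.026,-0.024]],[1,[-0.019,-0.032,0.003],[-0.006,-0.026,-0.024]],[1,[-0.018,-0.033,0.003],[-0.006,-0.026,-0.024]]]' 25
python3 -m pendant '[[1,[-0.017,-0.033,0.003],[-0.006,-0.026,-0.024]],[1,[-0.016,-0.034,0.003],[-0.006,-0.026,-0.024]],[1,[-0.015,-0.034,0.004],[-0.006,-0.026,-0.024]],[1,[-0.014,-0.034,0.004],[-0.006,-0.026,-0.024]],[1,[-0.013,-0.035,0.004],[-0.006,-0.026,-0.024]],[1,[-0.012,-0.035,0.004],[-0.006,-0.026,-0.024]],[1,[-0.011,-0.035,0.004],[-0.006,-0.026,-0.024]],[1,[-0.010,-0.036,0.004],[-0.006,-0.026,-0.024]]]'
python3 -m pendant '[[1,[-0.009,-0.036,0.004],[-0.006,-0.026,-0.024]],[1,[-0.008,-0.036,0.004],[-0.006,-0.026,-0.024]],[1,[-0.007,-0.036,0.004],[-0.006,-0.026,-0.024]],[1,[-0.006,-0.037,0.004],[-0.006,-0.026,-0.024]],[1,[0,0,0],[0,0,0]]]'
python3 - <<'E'
from h import *
import cv2
Rm=toolR(np.radians(10),np.radians(30));z=Rm.as_matrix()[:,2]
mid=np.array([.5095,-.1204,.116])
print(delta(mid-z*.13,Rm))
c=manip.get_calibration("wrist");im=manip.get_image("wrist");cv2.imwrite("pics/w1.png",im[...,::-1]);np.save("pics/w1.npy",c,allow_pickle=True)
print(c, manip.get_state()["ee_pos"])
print("mid proj",proj(c,mid))
E
```

```text
time: 0.9
ee_pos: [0.2903, 0.2895, 0.2372]
ee_rot: [3.114, 0.212, 3.017]
wrist_force: [-0.1, 0.1, 0.4]
finger_gap: 1.001
gripper_force: 0.0
time: 1.7
ee_pos: [0.4141, 0.0167, 0.2342]
ee_rot: [3.134, 0.406, -3.069]
wrist_force: [0.3, 0.0, 0.4]
finger_gap: 1.001
gripper_force: 0.0
time: 2.2
ee_pos: [0.4633, -0.1264, 0.2314]
ee_rot: [-3.127, 0.508, -2.968]
wrist_force: [-0.1, -0.1, -0.8]
finger_gap: 0.997
gripper_force: 0.0
(array([ 0.01748701, -0.00222714, -0.00649071]), array([-0.01499285, -0.01599123, -0.00064288]))
{'fx': 375.2295230968757, 'fy': 375.2295230968757, 'cx': 283.78309036894075, 'cy': 198.9060875204864, 'cam_to_world': array([[-0.16658201, -0.6695779 , -0.72382033,  0.33265517],
       [ 0.98595469, -0.12203899, -0.11401683, -0.14685394],
       [-0.01199115, -0.7326472 ,  0.68050296,  0.30898501],
       [ 0.        ,  0.        ,  0.        ,  1.        ]])} [ 0.46293102 -0.12442414  0.23139278]
mid proj [282.26317517 170.65787723]
```

View pics/w1.png

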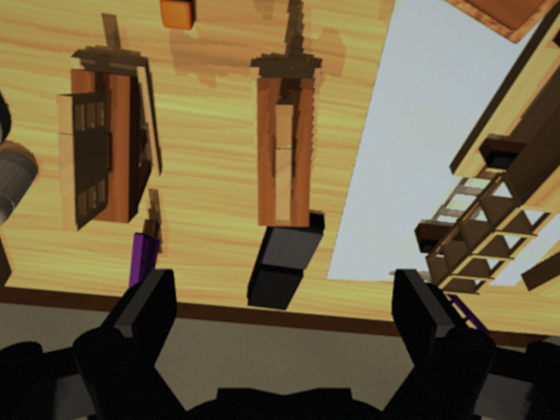

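Wrist view: the tall fin is seen edge-on, top-trailing corner at about (285,104), top-leading corner about (284,150), leading foot about (283,222). The rudder in its stand is at (90,150).

```bash
python3 - <<'E'
import cv2,numpy as np
g=cv2.imread("pics/w1.png").astype(int).sum(2)
for r in (112,130,145,165,185,205,215): print(r,g[r-1:r+2,264:306].mean(0).astype(int).tolist())
print("col",g[96:232,281:288].mean(1).astype(int).tolist())
E
```

```text
112 [232, 231, 230, 232, 234, 223, 217, 216, 216, 216, 233, 275, 310, 331, 335, 337, 341, 346, 346, 345, 347, 345, 343, 344, 345, 352, 355, 336, 274, 197, 127, 111, 113, 115, 119, 154, 198, 226, 231, 230, 233, 232]
130 [240, 245, 250, 232, 219, 217, 216, 214, 221, 220, 224, 255, 300, 337, 352, 354, 352, 352, 357, 356, 361, 364, 361, 365, 372, 367, 344, 277, 179, 120, 107, 118, 151, 200, 231, 237, 236, 236, 238, 243, 254, 255]
145 [255, 262, 262, 250, 235, 216, 211, 203, 187, 171, 155, 189, 268, 328, 353, 351, 355, 354, 364, 362, 357, 363, 368, 382, 403, 404, 359, 265, 153, 76, 75, 105, 164, 218, 240, 244, 238, 241, 249, 258, 261, 251]
165 [255, 258, 261, 266, 271, 266, 241, 217, 181, 154, 171, 255, 347, 391, 397, 389, 390, 387, 381, 380, 379, 377, 382, 383, 389, 385, 337, 247, 130, 74, 99, 161, 204, 234, 263, 263, 271, 269, 262, 263, 259, 256]
185 [258, 257, 262, 265, 266, 267, 270, 268, 254, 233, 245, 312, 387, 417, 424, 420, 420, 418, 419, 416, 420, 416, 413, 415, 409, 391, 326, 244, 211, 214, 221, 230, 249, 271, 272, 275, 274, 269, 264, 262, 255, 250]
205 [257, 261, 261, 267, 272,
[... 380 characters left out ...]
 265, 262, 260, 254]
col [81, 87, 88, 98, 100, 100, 100, 111, 190, 296, 343, 344, 345, 343, 344, 345, 344, 347, 346, 352, 357, 359, 358, 362, 358, 359, 361, 359, 358, 360, 360, 359, 359, 361, 359, 357, 360, 359, 361, 361, 357, 360, 359, 361, 359, 360, 358, 361, 360, 364, 369, 359, 320, 350, 398, 398, 396, 392, 392, 394, 390, 395, 394, 395, 395, 391, 392, 386, 383, 380, 381, 385, 391, 400, 402, 409, 414, 414, 418, 418, 418, 422, 422, 420, 419, 420, 419, 419, 417, 417, 415, 411, 407, 406, 405, 404, 404, 404, 409, 409, 408, 409, 411, 410, 415, 412, 415, 414, 413, 413, 414, 409, 412, 412, 408, 410, 410, 409, 411, 416, 419, 423, 419, 390, 349, 326, 326, 330, 318, 270, 171, 84, 102, 152, 180, 182]
```

```bash
cat >fit.py <<'E'
from h import *
from scipy.optimize import least_squares
def model(q,P):
    Rm=R.from_matrix(toolR(q[3],np.radians(30)).as_matrix()@np.diag([-1,1,-1]))
    return Rm.apply(np.asarray(P)/1000)+q[:3]
def fit(obs,q0):
    def f(q): return np.concatenate([(proj(c,model(q,P))-p)*w for c,P,p,w in obs]+[[ (q[2]-q0[2])*0]])
    r=least_squares(f,q0);return r.x,r.fun[:-1].reshape(-1,2)
E
python3 - <<'E'
from fit import *
w=np.load("pics/w1.npy",allow_pickle=True).item();s=manip.get_calibration("scene");t=manip.get_calibration("top")
TT,LT,LF=(-48,0,95),(26,0,95),(62,0,0)
ow=[(w,TT,(283.5,104.5),1),(w,LT,(283.4,148.5),1),(w,LF,(282.3,219.5),1)]
o2=[(s,TT,(289.5,179),1),(t,TT,(323.2,255),1),(s,LF,(257,202.5),1),(t,LF,(317,215),1),(s,LT,(275,177),1)]
q0=np.array([.535,-.11,.065,.17])
for o in (ow,o2,ow+o2):
    q,r=fit(o,q0);print(q.round(4),"deg",np.degrees(q[3]).round(1),"mid",model(q,(0,0,60)).round(4));print(r.round(1).tolist())
E
```

```text
[ 0.6162 -0.1036 -0.059   0.1582] deg 9.1 mid [ 0.5866 -0.1084 -0.007 ]
[[0.2, -3.1], [-0.7, 28.9], [0.7, -32.5]]
[ 0.5377 -0.115   0.0607  0.1775] deg 10.2 mid [ 0.5081 -0.1203  0.1127]
[[0.3, -0.6], [-0.4, 1.7], [-1.7, 1.8], [-1.0, 0.3], [-0.8, -1.4]]
[ 0.5462 -0.1149  0.028   0.1545] deg 8.8 mid [ 0.5166 -0.1196  0.08  ]
[[-0.2, -23.5], [-1.8, 41.8], [-0.4, -20.3], [-1.4, 9.5], [-1.9, 0.5], [-3.9, 11.7], [-1.3, -0.1], [-2.7, 9.0]]
```

```bash
python3 - <<'E'
from fit import *
w=np.load("pics/w1.npy",allow_pickle=True).item()
q=np.array([.5377,-.115,.0607,.1775])
for P in [(-48,0,0),(-48,0,95),(26,0,95),(62,0,0),(62,5,0),(62,-5,0),(-48,5,95),(-48,-5,95)]: print(P,proj(w,model(q,P)).round(1), (w["cam_to_world"][:3,3]-model(q,P)).round(3))
E
```

```text
(-48, 0, 0) [283.9  93. ] [-0.164 -0.025  0.272]
(-48, 0, 95) [281.4  97.1] [-0.117 -0.016  0.19 ]
(26, 0, 95) [281.9 218. ] [-0.18  -0.027  0.153]
(62, 0, 0) [284.2 219.4] [-0.258 -0.041  0.217]
(62, 5, 0) [289.8 219.4] [-0.257 -0.046  0.217]
(62, -5, 0) [278.7 219.4] [-0.259 -0.036  0.217]
(-48, 5, 95) [290.1  97. ] [-0.116 -0.021  0.19 ]
(-48, -5, 95) [272.7  97.1] [-0.118 -0.011  0.19 ]
```

```bash
python3 - <<'E'
from fit import *
w=np.load("pics/w1.npy",allow_pickle=True).item();s=manip.get_calibration("scene");t=manip.get_calibration("top")
TT,LT,LF=(-48,0,95),(26,0,95),(62,0,0)
o=[(w,TT,(283.5,104.5),1),(w,LT,(282.3,219.5),1)]+[(s,TT,(289.5,179),1),(t,TT,(323.2,255),.7),(s,LF,(257,202.5),1),(t,LF,(317,215),.7),(s,LT,(275,177),1)]
q,r=fit(o,np.array([.535,-.11,.065,.17]));print(q.round(4),np.degrees(q[3]).round(1),"mid",model(q,(0,0,60)).round(4));print(r.round(1).tolist())
Rm=toolR(q[3],np.radians(30));z=Rm.as_matrix()[:,2];m=model(q,(0,0,60))
print("to 45mm above grasp",delta(m-z*.037,Rm))
E
```

```text
[ 0.541  -0.1141  0.0608  0.1682] 9.6 mid [ 0.5114 -0.1192  0.1128]
[[-0.1, -2.2], [0.5, 2.0], [-0.3, -0.1], [-0.6, 0.5], [-2.7, 2.2], [-0.7, -0.5], [-1.5, -1.0]]
to 45mm above grasp (array([ 0.01563074, -0.0019325 ,  0.09038779]), array([-0.01027538, -0.0170106 ,  0.00418749]))
```

```bash
python3 -m pendant '[[1,[0.008,-0.001,0.02],[-0.010,-0.017,0.004]],[1,[0.008,-0.001,0.02],[0,0,0]],[1,[0,0,0.01],[0,0,0]],[1,[0,0,0],[0,0,0]],[1,[0,0,0],[0,0,0]]]'
python3 - <<'E'
from fit import *
import cv2
c=manip.get_calibration("wrist");im=manip.get_image("wrist");cv2.imwrite("pics/w2.png",im[...,::-1]);np.save("pics/w2.npy",c,allow_pickle=True)
q=np.array([.541,-.1141,.0608,.1682])
for P in [(-48,0,95),(26,0,95),(62,0,0)]: print(P,proj(c,model(q,P)).round(1))
g=im.astype(int).sum(2)
print("col",g[60:300,281:288].mean(1).astype(int).tolist())
for r in (110,150,190,230): print(r,g[r-1:r+2,256:316].mean(0).astype(int).tolist())
E
```

```text
time: 2.75
ee_pos: [0.4751, -0.1219, 0.1821]
ee_rot: [-3.139, 0.526, -2.966]
wrist_force: [-0.5, 0.3, 0.2]
finger_gap: 0.998
gripper_force: 0.0
(-48, 0, 95) [275.9 136.4]
(26, 0, 95) [275.9 277. ]
(62, 0, 0) [278.  256.3]
col [130, 131, 129, 120, 115, 112, 114, 116, 117, 111, 107, 109, 111, 121, 122, 126, 122, 122, 125, 120, 123, 121, 122, 121, 121, 119, 122, 118, 123, 123, 116, 122, 119, 97, 68, 67, 76, 71, 71, 69, 77, 70, 69, 72, 70, 74, 69, 78, 98, 102, 99, 96, 93, 97, 107, 111, 105, 97, 96, 99, 104, 103, 100, 100, 101, 102, 101, 106, 102, 106, 105, 103, 102, 106, 102, 103, 102, 101, 100, 120, 202, 265, 282, 282, 278, 282, 278, 278, 276, 279, 278, 274, 272, 257, 249, 246, 242, 244, 242, 244, 237, 236, 228, 221, 225, 222, 228, 225, 223, 226, 222, 226, 227, 226, 229, 224, 222, 223, 222, 222, 217, 218, 220, 219, 217, 218, 220, 221, 218, 222, 219, 206, 176, 171, 201, 208, 210, 221, 227, 230, 228, 223, 224, 224, 229, 230, 229, 232, 239, 238, 244, 250, 259, 258, 265, 268, 274, 279, 284, 283, 276, 267, 255, 250, 259, 265, 267, 268, 267, 271, 276, 277, 280, 278, 280, 278, 281, 282, 284, 2
[... 794 characters left out ...]
26, 224, 228, 241, 247, 246, 240, 235, 233, 226, 224, 245, 331, 372, 373, 370, 387, 405, 419]
190 [252, 257, 247, 241, 237, 218, 195, 155, 149, 236, 311, 332, 335, 334, 336, 334, 337, 344, 343, 339, 340, 345, 346, 346, 345, 357, 358, 330, 214, 107, 75, 69, 90, 129, 186, 214, 233, 239, 253, 263, 261, 256, 250, 255, 246, 247, 237, 234, 236, 230, 232, 297, 360, 399, 415, 413, 413, 412, 413, 417]
230 [255, 256, 262, 258, 260, 263, 261, 254, 250, 323, 389, 403, 403, 398, 407, 399, 405, 402, 401, 402, 398, 400, 397, 398, 400, 401, 396, 342, 213, 153, 192, 227, 231, 240, 248, 262, 263, 267, 265, 264, 261, 258, 252, 250, 248, 244, 242, 237, 232, 247, 296, 322, 340, 352, 354, 360, 359, 361, 362, 362]
```

View pics/w2.png

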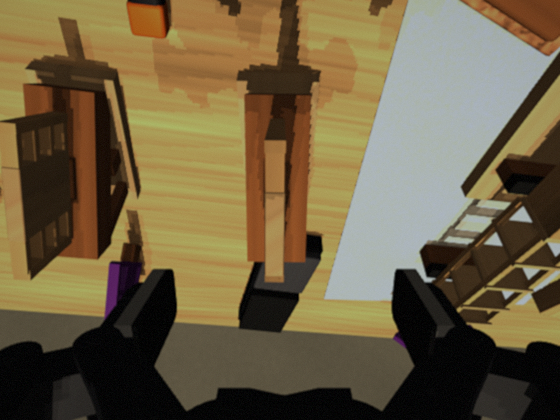

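Closer wrist view: fin's top-trailing end at (275,140), top-leading end at (274,281), fin running straight down the image between the fingers.

```bash
python3 - <<'E'
from fit import *
w=np.load("pics/w1.npy",allow_pickle=True).item();w2=np.load("pics/w2.npy",allow_pickle=True).item();s=manip.get_calibration("scene");t=manip.get_calibration("top")
TT,LT,LF=(-48,0,95),(26,0,95),(62,0,0)
ow=[(w,TT,(283.5,104.5),1),(w,LT,(282.3,219.5),1),(w2,TT,(274.9,140.3),1),(w2,LT,(274.1,280.5),1)]
o2=[(s,TT,(289.5,179),.5),(t,TT,(323.2,255),.5),(s,LF,(257,202.5),.5),(t,LF,(317,215),.5),(s,LT,(275,177),.5)]
print(delta(np.zeros(3),R.identity())[0]*0)
for o in(ow,ow+o2):
    q,r=fit(o,np.array([.535,-.11,.065,.17]));print(q.round(4),np.degrees(q[3]).round(1),"mid",model(q,(0,0,60)).round(4));print(r.round(1).tolist())
    Rm=toolR(q[3],np.radians(30));z=Rm.as_matrix()[:,2];m=model(q,(0,0,60))
    print("to grasp",delta(m+z*.005,Rm))
E
```

```text
[ 0.  0. -0.]
[ 0.5424 -0.1147  0.0611  0.1614] 9.2 mid [ 0.5128 -0.1196  0.1131]
[[-0.5, 0.1], [-0.6, 3.7], [0.4, -1.3], [0.4, -1.6]]
to grasp (array([ 0.00262088, -0.00356187,  0.08394684]), array([0.00357099, 0.00298827, 0.01261209]))
[ 0.5419 -0.1148  0.0616  0.1623] 9.3 mid [ 0.5123 -0.1196  0.1136]
[[-0.6, -0.2], [-0.5, 3.7], [0.4, -1.5], [0.5, -1.3], [-0.3, -0.1], [-0.4, 0.2], [-1.6, 1.0], [-0.4, -0.5], [-0.9, -0.6]]
to grasp (array([ 0.00281831, -0.00350612,  0.08329875]), array([0.00311013, 0.00298679, 0.0118166 ]))
```

```bash
python3 -m pendant '[[1,[0.003,-0.0035,0.015],[0.003,0.003,0.012]],[1,[0,0,0.024],[0,0,0]],[1,[0,0,0.024],[0,0,0]],[1,[0,0,0.015],[0,0,0]],[1,[0,0,0.005],[0,0,0]],[1,[0,0,0],[0,0,0]],[1,[0,0,0],[0,0,0]]]' 25
python3 - <<'E'
from fit import *
q=np.array([.5419,-.1148,.0616,.1623])
Rm=toolR(q[3],np.radians(30));z=Rm.as_matrix()[:,2];m=model(q,(0,0,60))
print("to grasp",delta(m+z*.005,Rm))
E
```

```text
time: 3.5
ee_pos: [0.5142, -0.1202, 0.1093]
ee_rot: [3.141, 0.524, -2.98]
wrist_force: [0.6, 0.0, 1.2]
finger_gap: 1.001
gripper_force: 0.0
to grasp (array([-0.00054269,  0.00083675,  0.00041788]), array([-0.0004495 ,  0.00022234, -0.00096099]))
```

```bash
python3 -m pendant '[[0.2,[0,0.0005,0],[0,0,0]],[-0.4,[0,0,0],[0,0,0]],[-0.7,[0,0,0],[0,0,0]],[-0.75,[0,0,0],[0,0,0]],[-0.8,[0,0,0],[0,0,0]]]' 25
python3 -m pendant '[[-1,[0,0,0],[0,0,0]],[-1,[0,0,0],[0,0,0]],[-1,[0,0,0],[0,0,0]]]' 25
```

```text
time: 4.0
ee_pos: [0.5136, -0.1194, 0.108]
ee_rot: [3.14, 0.523, -2.981]
wrist_force: [0.5, -0.5, -0.6]
finger_gap: 0.14
gripper_force: 0.0
time: 4.3
ee_pos: [0.5136, -0.1195, 0.108]
ee_rot: [3.14, 0.523, -2.981]
wrist_force: [-2.4, -0.2, 1.4]
finger_gap: 0.116
gripper_force: 29.2
```

```bash
python3 -m pendant '[[-1,[0,0,-0.005],[0,0,0]],[-1,[0,0,-0.005],[0,0,0]],[-1,[0,0,-0.005],[0,0,0]],[-1,[0,0,0],[0,0,0]]]' 22
python3 -m pendant '[[-1,[0,0,-0.008],[0,0,0]],[-1,[0,0,-0.01],[0,0,0]],[-1,[0,0,-0.02],[0,0,0]],[-1,[0,0,-0.02],[0,0,0]],[-1,[0,0,0],[0,0,0]],[-1,[0,0,0],[0,0,0]]]' 22
python3 - <<'E'
from h import *
# upright over socket, 110mm above home
Rm=toolR(np.radians(0),0)
soc=np.array([.4722,.1137,.0843])
plan(soc+[0,0,.055+.12],Rm,12)
E
```

```text
time: 4.7
ee_pos: [0.5065, -0.1209, 0.122]
ee_rot: [3.141, 0.524, -2.981]
wrist_force: [0.3, -0.4, -0.3]
finger_gap: 0.112
gripper_force: 29.0
time: 5.3
ee_pos: [0.478, -0.1258, 0.1719]
ee_rot: [-3.141, 0.524, -2.981]
wrist_force: [0.2, 0.3, -0.2]
finger_gap: 0.113
gripper_force: 29.0
turn/row [0.003 0.044 0.013]
[-0.006, 0.02, -0.005]
[-0.006, 0.02, -0.005]
[-0.005, 0.02, -0.006]
[-0.005, 0.02, -0.006]
[-0.004, 0.02, -0.006]
[-0.003, 0.02, -0.006]
[-0.003, 0.02, -0.007]
[-0.002, 0.02, -0.007]
[-0.002, 0.02, -0.007]
[-0.001, 0.02, -0.007]
[-0.001, 0.02, -0.007]
[-0.0, 0.02, -0.007]
```

```bash
python3 -m pendant '[[-1,[-0.006,0.014,-0.005],[0.003,0.044,0.013]],[-1,[-0.006,0.014,-0.005],[0.003,0.044,0.013]],[-1,[-0.005,0.014,-0.006],[0.003,0.044,0.013]],[-1,[-0.005,0.014,-0.006],[0.003,0.044,0.013]],[-1,[-0.004,0.014,-0.006],[0.003,0.044,0.013]],[-1,[-0.003,0.014,-0.006],[0.003,0.044,0.013]],[-1,[-0.003,0.014,-0.007],[0.003,0.044,0.013]],[-1,[-0.002,0.014,-0.007],[0.003,0.044,0.013]]]' 22
python3 -m pendant '[[-1,[-0.002,0.014,-0.007],[0.003,0.044,0.013]],[-1,[-0.001,0.014,-0.007],[0.003,0.044,0.013]],[-1,[-0.001,0.014,-0.007],[0.003,0.044,0.013]],[-1,[0,0.014,-0.007],[0.003,0.044,0.013]],[-1,[0,0,0],[0,0,0]],[-1,[0,0,0],[0,0,0]]]'
python3 - <<'E'
from h import *
import cv2
c=manip.get_calibration("wrist");im=manip.get_image("wrist");cv2.imwrite("pics/w3.png",im[...,::-1]);np.save("pics/w3.npy",c,allow_pickle=True)
soc=np.array([.4722,.1137,.0843])
for d in [(-.0158,-.0078),(-.0158,.0078),(.0158,-.0078),(.0158,.0078)]: print(proj(c,soc+[*d,0]).round(1))
E
```

```text
time: 6.1
ee_pos: [0.479, -0.0117, 0.2291]
ee_rot: [3.127, 0.166, -3.088]
wrist_force: [0.6, -0.7, -0.5]
finger_gap: 0.117
gripper_force: 28.9
time: 6.7
ee_pos: [0.4783, 0.0432, 0.2578]
ee_rot: [3.136, -0.008, -3.137]
wrist_force: [-0.3, -0.3, -1.2]
finger_gap: 0.112
gripper_force: 29.0
[357.4 151. ]
[376.3 151.1]
[355.  187.8]
[373.3 187.9]
```

View pics/w3.png

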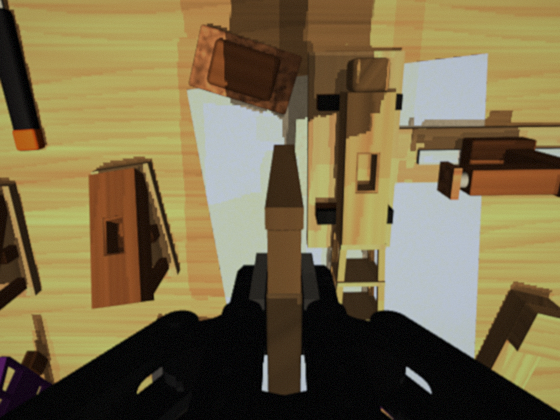

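Wrist view: socket mouth is a dark rectangle at about cols 357-379, rows 152-190. The held fin is edge-on, with its trailing edge from root (285,145) to top (285,228) and the top edge running on to (285,390).

```bash
python3 - <<'E'
from fit import *
import cv2
im=cv2.imread("pics/w3.png");g=im.astype(int).sum(2)
for r in (160,170,180): print(r,g[r-1:r+2,338:400].mean(0).astype(int).tolist())
for cc in (362,368,373): print("c",cc,g[140:202,cc-1:cc+2].mean(1).astype(int).tolist())
print("fin col",g[138:240,281:288].mean(1).astype(int).tolist());print(g[370:400,281:288].mean(1).astype(int).tolist())
for r in (150,170,200,226,250,300,350,380): print(r,g[r-1:r+2,260:310].mean(0).astype(int).tolist())
for r in (100,140,200,230): print("fus",r,g[r-1:r+2,334:354].mean(0).astype(int).tolist(),g[r-1:r+2,384:404].mean(0).astype(int).tolist())
# in hand fin from fit & TCP at grasp
q=np.array([.5419,-.1148,.0616,.1623]);Rg=R.from_euler("xyz",[3.14,.523,-2.981]);pg=np.array([.5136,-.1195,.108])
c=np.load("pics/w3.npy",allow_pickle=True).item();st=manip.get_state();Rn=R.from_euler("xyz",st["ee_rot"])
for P in [(0,0,0),(-48,0,95),(-48,0,0),(26,0,95),(62,0,0)]:
    h=Rg.inv().apply(model(q,P)-pg);print(P,"tool",(h*1000).round(1),"pix",proj(c,Rn.apply(h)+st["ee_pos"]).round(1))
E
```

```text
160 [115, 107, 102, 95, 96, 81, 142, 316, 397, 416, 418, 422, 428, 430, 429, 426, 425, 417, 370, 348, 395, 432, 432, 433, 434, 432, 427, 429, 422, 408, 374, 339, 274, 164, 92, 87, 74, 77, 147, 286, 348, 371, 408, 421, 427, 422, 421, 426, 427, 426, 428, 430, 439, 458, 474, 469, 474, 468, 471, 467, 468, 454]
170 [112, 98, 96, 97, 94, 91, 183, 354, 416, 416, 420, 421, 426, 428, 425, 426, 425, 391, 327, 347, 425, 459, 456, 454, 452, 452, 445, 443, 432, 403, 390, 361, 236, 114, 81, 84, 76, 114, 238, 315, 337, 383, 423, 424, 425, 430, 426, 427, 427, 429, 433, 433, 451, 472, 474, 472, 472, 468, 466, 469, 441, 423]
180 [105, 100, 103, 98, 84, 120, 255, 373, 413, 415, 420, 424, 428, 423, 425, 421, 411, 372, 341, 345, 355, 360, 354, 354, 358, 348, 341, 334, 333, 329, 314, 232, 132, 94, 90, 81, 95, 197, 329, 352, 387, 434, 448, 456, 457, 454, 455, 454, 451, 454, 457, 462, 469, 472, 471, 470, 467, 467, 463, 437, 420, 420]
c 362 [402, 399, 404, 402, 400, 404, 399, 400, 399, 401, 400, 394, 353, 341, 388, 425, 434, 433, 434, 432, 432, 434, 432, 434, 431, 430, 429, 433, 437, 447, 456, 455, 455, 453,
[... 3797 characters left out ...]
 451, 445, 445, 445]
fus 200 [163, 162, 132, 113, 103, 104, 96, 87, 94, 208, 375, 438, 440, 443, 446, 451, 449, 447, 441, 437] [450, 457, 458, 457, 456, 469, 471, 468, 482, 534, 573, 582, 585, 582, 584, 583, 581, 579, 580, 577]
fus 230 [124, 117, 106, 100, 97, 90, 80, 93, 232, 383, 429, 434, 437, 441, 442, 439, 436, 429, 421, 417] [456, 464, 464, 474, 472, 469, 497, 556, 579, 585, 585, 583, 584, 586, 584, 586, 579, 574, 580, 578]
(0, 0, 0) tool [-1.7  0.  54.5] pix [281.4 232.1]
(-48, 0, 95) tool [ 46.4   0.  -40.4] pix [279.4 205. ]
(-48, 0, 0) tool [46.3 -0.  54.6] pix [281.2 143.5]
(26, 0, 95) tool [-27.6   0.1 -40.5] pix [280.2 423.3]
(62, 0, 0) tool [-63.7   0.1  54.5] pix [281.6 329. ]
```

```bash
python3 - <<'E'
from fit import *
c=np.load("pics/w3.npy",allow_pickle=True).item()
B=lambda p,z=.085:onz(c,p,z)
for n,a,b in [("L",(345.6,140),(342.5,230)),("R",(395.5,100),(390.7,230))]:
    d=B(b)-B(a);print(n,"yaw deg",np.degrees(np.arctan2(d[1],d[0])).round(2),B(a).round(4),B(b).round(4))
print("x outer",B((367,151.6))[0],B((367,193.5))[0],"x inner",B((367,153.8),.083)[0],B((367,189.8),.083)[0])
print("y outer r170",B((355.2,170))[1],B((379,170))[1],"inner",B((357.3,170),.083)[1],B((375.8,170),.083)[1], "x at r170",B((367,170))[0])
# fin in hand seen in cam: TR at (283.7,144.5)
st=manip.get_state();Rn=R.from_euler("xyz",st["ee_rot"]);print(st["ee_pos"],st["ee_rot"])
E
```

```text
L yaw deg 1.18 [0.4473 0.0955 0.085 ] [0.5264 0.0971 0.085 ]
R yaw deg 3.27 [0.4155 0.1333 0.085 ] [0.5263 0.1396 0.085 ]
x outer 0.4567488023035644 0.49279374353161065 x inner 0.4589559278323504 0.4900866334549635
y outer r170 0.1049253691680999 0.12486945496944113 inner 0.10710238011160661 0.12270609185793145 x at r170 0.4722711632554441
[0.47803316 0.04276342 0.25782446] [ 3.13573468 -0.00825693 -3.13776211]
```

```bash
python3 - <<'E'
from fit import *
import cv2
c=np.load("pics/w3.npy",allow_pickle=True).item()
g=cv2.GaussianBlur(cv2.imread("pics/w3.png").astype(np.float32).sum(2),(3,3),0)
def line(r0,r1,ca,cb,sign):
    pts=[]
    for r in range(r0,r1,2):
        a,b=ca+(cb-ca)*(r-r0)/(r1-r0),0;x0=int(a)-6
        d=sign*np.gradient(g[r,x0:x0+13]);k=np.clip(d.argmax(),1,11)
        y0,y1,y2=d[k-1:k+2];pts.append((x0+k+0.5*(y0-y2)/(y0-2*y1+y2-1e-9),r))
    pts=np.array(pts)
    for _ in range(3):
        f=np.polyfit(pts[:,1],pts[:,0],1);e=np.polyval(f,pts[:,1])-pts[:,0];pts=pts[abs(e)<max(.4,2*np.median(abs(e)))]
    A,B=[onz(c,(np.polyval(f,r),r),.085) for r in (r0,r1)];d=B-A
    print(len(pts),np.polyval(f,[r0,r1]).round(2),"rms",e.std().round(2),"yaw",np.degrees(np.arctan2(d[1],d[0])).round(2))
line(120,235,346,342.5,1)   # fuselage left top edge
line(100,150,395.5,393.5,-1)
line(100,230,395.5,390.7,1)
line(60,240,309,307,1);line(60,240,309,307,-1)
line(155,188,375.8,374.5,1)
line(155,188,356,355.5,-1)
E
```

```text
57 [346.28 341.9 ] rms 0.05 yaw 0.97
16 [395.51 395.27] rms 0.31 yaw 5.17
65 [398.51 389.13] rms 3.13 yaw 1.32
54 [317.25 300.54] rms 1.1 yaw -3.81
80 [307.01 305.69] rms 0.13 yaw 0.93
17 [376.87 374.61] rms 0.04 yaw 0.71
13 [355.45 354.47] rms 0.28 yaw 1.92
```

```bash
python3 - <<'E'
from fit import *
print(delta(np.array([.4724,.1137,.18]),toolR(np.radians(.95),0)))
E
```

```text
(array([0.00471863, 0.07050029, 0.07828041]), array([ 0.0059105 , -0.00821945, -0.01277416]))
```

```bash
python3 -m pendant '[[-1,[0.005,0.014,0],[0.006,-0.008,-0.013]],[-1,[0,0.019,0],[0,0,0]],[-1,[0,0.019,0],[0,0,0]],[-1,[0,0.014,0.01],[0,0,0]],[-1,[0,0.0045,0.025],[0,0,0]],[-1,[0,0,0.025],[0,0,0]],[-1,[0,0,0.018],[0,0,0]],[-1,[0,0,0],[0,0,0]]]' 22
python3 -m pendant '[[-1,[0,0,0],[0,0,0]],[-1,[0,0,0],[0,0,0]]]'
python3 - <<'E'
from fit import *
import cv2
print(delta(np.array([.4724,.1137,.18]),toolR(np.radians(.95),0)))
c=manip.get_calibration("wrist");im=manip.get_image("wrist");np.save("pics/w4.npy",c,allow_pickle=True);cv2.imwrite("pics/w4.png",im[...,::-1])
s=manip.get_image("scene");cv2.imwrite("pics/s4.png",s[...,::-1])
a=cv2.resize(im[100:320,180:380],None,fx=2.7,fy=2.7,interpolation=cv2.INTER_CUBIC)[...,::-1]
cv2.imwrite("pics/c4.png",a);print(a.shape)
E
```

```text
time: 7.55
ee_pos: [0.4698, 0.1127, 0.177]
ee_rot: [-3.141, -0.005, -3.126]
wrist_force: [-0.8, -0.6, -0.6]
finger_gap: 0.111
gripper_force: 29.0
time: 7.75
ee_pos: [0.4731, 0.1132, 0.1825]
ee_rot: [3.141, 0.003, -3.126]
wrist_force: [-0.2, -0.7, -0.1]
finger_gap: 0.111
gripper_force: 29.0
(array([0.00070683, 0.00049301, 0.00245595]), array([ 0.00017573,  0.00276381, -0.00101072]))
(594, 540, 3)
```

View pics/c4.png

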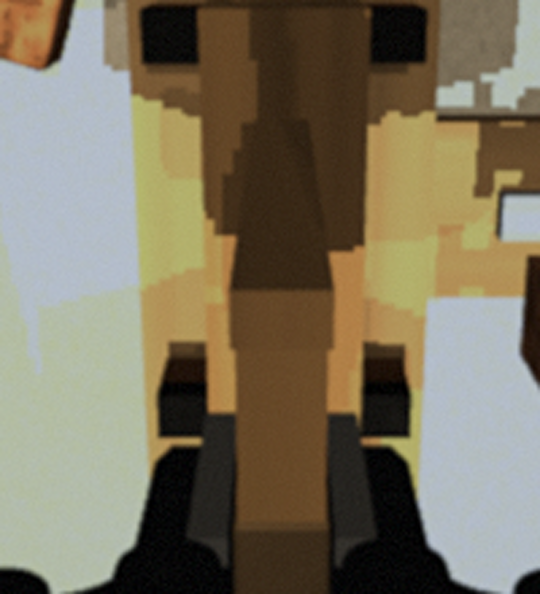

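```bash
python3 -m pendant '[[-1,[0.0007,0.0005,0.01],[0,0.003,-0.001]],[-1,[0,0,0.008],[0,0,0]],[-1,[0,0,0.003],[0,0,0]],[-1,[0,0,0.002],[0,0,0]],[-1,[0,0,0.002],[0,0,0]],[-1,[0,0,0],[0,0,0]]]' 22
python3 -m pendant '[[-1,[0,0,0.002],[0,0,0]],[-1,[0,0,0],[0,0,0]]]'
python3 -m pendant '[[-1,[0,0,0.002],[0,0,0]],[-1,[0,0,0],[0,0,0]]]'
```

```text
time: 8.45
ee_pos: [0.4715, 0.1138, 0.1563]
ee_rot: [-3.142, -0.003, -3.125]
wrist_force: [-3.8, -0.1, 2.8]
finger_gap: 0.116
gripper_force: 29.5
time: 8.65
ee_pos: [0.4719, 0.1139, 0.1548]
ee_rot: [3.141, -0.001, -3.125]
wrist_force: [-3.2, -0.4, 5.4]
finger_gap: 0.114
gripper_force: 29.9
time: 8.85
ee_pos: [0.4723, 0.1139, 0.1533]
ee_rot: [3.141, -0.001, -3.125]
wrist_force: [-3.7, -0.2, 9.0]
finger_gap: 0.114
gripper_force: 30.3
```

The push is towards -x with z rising, so the tongue is riding the nose-side chamfer. I'll shift back towards -x.

```bash
python3 -m pendant '[[-1,[0,0,-0.003],[0,0,0]],[-1,[0.0015,0,0],[0,0,0]],[-1,[0,0,0],[0,0,0]],[-1,[0,0,0],[0,0,0]]]'
python3 -m pendant '[[-1,[0,0,0.002],[0,0,0]],[-1,[0,0,0.001],[0,0,0]],[-1,[0,0,0],[0,0,0]]]'
```

```text
time: 9.25
ee_pos: [0.4711, 0.1139, 0.1559]
ee_rot: [3.141, 0.0, -3.125]
wrist_force: [3.9, -0.1, 3.7]
finger_gap: 0.119
gripper_force: 29.6
time: 9.55
ee_pos: [0.4712, 0.1139, 0.1533]
ee_rot: [3.141, 0.0, -3.125]
wrist_force: [1.7, -0.2, 8.6]
finger_gap: 0.111
gripper_force: 30.3
```

```bash
python3 - <<'E'
from fit import *
import cv2
st=manip.get_state();print(st["torque"].round(3),st["wrist_force"].round(2),st["ee_rot"])
s=manip.get_image("scene");w=manip.get_image("wrist")
t=manip.get_image("top")
cv2.imwrite("pics/s5.png",s[...,::-1]);cv2.imwrite("pics/w5.png",w[...,::-1]);np.save("pics/w5.npy",manip.get_calibration("wrist"),allow_pickle=True)
A=cv2.resize(s[165:265,270:400],(520,400),interpolation=cv2.INTER_CUBIC)
B=cv2.resize(w[100:300,210:350],(280,400),interpolation=cv2.INTER_CUBIC)
cv2.imwrite("pics/c5.png",np.hstack([A,B])[...,::-1])
E
```

```text
[-0.09  -0.237  0.027] [ 1.74 -0.19  8.62] [ 3.14141642e+00  4.90233649e-04 -3.12473750e+00]
```

View pics/c5.png

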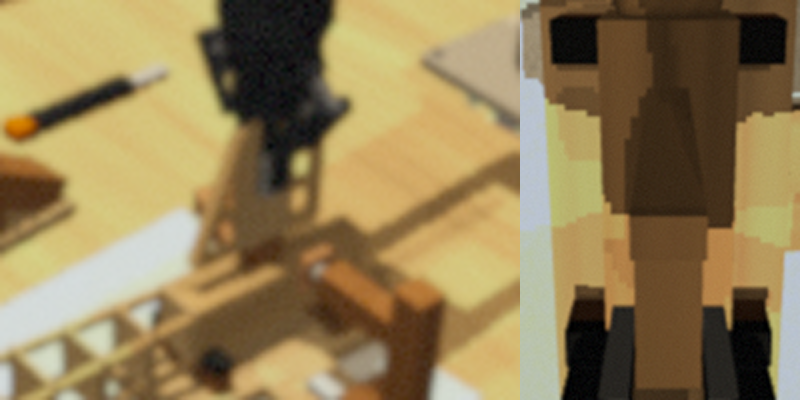

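```bash
python3 - <<'E'
from fit import *
import cv2
c=np.load("pics/w5.npy",allow_pickle=True).item();g=cv2.GaussianBlur(cv2.imread("pics/w5.png").astype(np.float32).sum(2),(3,3),0)
for r in (195,203,206,216,222,228,236): print(r,g[r,244:328].astype(int).tolist())
print(g[190:235,284].astype(int).tolist())
for z,p in [(.099,(284,207.5)),(.081,(253.5,207.5)),(.081,(318,207.5)),(.081,(253,225)),(.081,(318,225))]: print(p,onz(c,p,z).round(4))
print(c["cam_to_world"][:3,3],manip.get_state()["ee_pos"])
E
```

```text
195 [477, 476, 476, 478, 479, 466, 408, 311, 229, 199, 201, 203, 204, 209, 212, 211, 211, 200, 172, 145, 137, 135, 128, 117, 114, 116, 115, 113, 113, 115, 118, 120, 120, 120, 121, 120, 120, 119, 119, 121, 120, 120, 121, 120, 123, 124, 121, 120, 121, 121, 122, 124, 126, 126, 125, 125, 124, 128, 136, 140, 142, 142, 140, 141, 142, 143, 143, 143, 145, 145, 142, 149, 202, 305, 392, 426, 428, 424, 424, 427, 430, 434, 438, 441]
203 [479, 478, 478, 478, 479, 479, 468, 444, 426, 418, 384, 306, 233, 207, 206, 211, 212, 197, 169, 146, 134, 122, 111, 107, 107, 107, 107, 109, 111, 111, 112, 112, 110, 110, 113, 116, 114, 112, 112, 113, 113, 113, 111, 111, 113, 113, 114, 113, 113, 114, 115, 116, 115, 115, 117, 117, 118, 120, 124, 133, 139, 140, 141, 142, 143, 142, 141, 143, 144, 143, 140, 149, 214, 325, 405, 427, 425, 421, 425, 436, 445, 451, 456, 459]
206 [459, 457, 458, 457, 456, 454, 446, 433, 421, 414, 386, 325, 271, 255, 257, 259, 260, 249, 224, 192, 155, 121, 105, 104, 106, 106, 104, 103, 104, 107, 111, 112, 109, 108, 108, 108, 109, 110, 109, 109, 109, 109, 108, 107, 106, 107, 107, 108, 109, 
[... 1648 characters left out ...]
, 225, 225, 224, 225, 227, 228, 228, 227, 227, 228, 229, 229, 229, 227, 227, 227, 230, 257, 311, 359, 383, 388, 387, 388, 389, 389, 388, 388, 387, 389, 391, 392, 396, 404, 410, 410, 408, 408, 409, 414, 417, 419, 424, 428, 429]
[123, 125, 123, 119, 120, 120, 119, 118, 117, 118, 121, 120, 116, 113, 109, 105, 109, 133, 175, 207, 217, 218, 218, 216, 215, 214, 213, 214, 215, 215, 217, 218, 216, 216, 216, 216, 216, 214, 212, 214, 218, 223, 226, 225, 224]
(284, 207.5) [0.4586 0.1147 0.099 ]
(253.5, 207.5) [0.4652 0.0972 0.081 ]
(318, 207.5) [0.4646 0.1345 0.081 ]
(253, 225) [0.4761 0.0968 0.081 ]
(318, 225) [0.4755 0.135  0.081 ]
[0.39285859 0.11322843 0.28607162] [0.4712364  0.11391502 0.15341502]
```

```bash
python3 - <<'E'
from fit import *
import cv2
c=np.load("pics/w5.npy",allow_pickle=True).item();g=cv2.imread("pics/w5.png").astype(np.float32).sum(2)
for r in (150,156,162,170,185,200): print(r,g[r-1:r+2,258:310].mean(0).astype(int).tolist())
print(g[130:160,280:288].mean(1).astype(int).tolist())
M=np.linalg.inv(c["cam_to_world"])
for X in [(.425,.1139,.099),(.425,.1139,.194)]: print(proj(c,X).round(1),-(M[:3,:3]@X+M[:3,3])[2].round(3))
E
```

```text
150 [217, 215, 220, 211, 216, 216, 212, 219, 212, 213, 204, 165, 139, 135, 128, 126, 129, 128, 123, 127, 124, 115, 114, 112, 112, 113, 114, 109, 106, 104, 100, 103, 107, 103, 101, 106, 111, 135, 148, 152, 150, 151, 143, 149, 145, 140, 140, 140, 140, 137, 142, 139]
156 [211, 214, 214, 216, 214, 216, 215, 216, 210, 212, 197, 163, 138, 130, 130, 123, 121, 119, 125, 123, 121, 121, 121, 123, 124, 121, 128, 124, 123, 107, 113, 111, 112, 107, 108, 106, 98, 113, 134, 141, 149, 147, 152, 149, 145, 139, 139, 145, 140, 141, 143, 138]
162 [210, 214, 217, 212, 214, 218, 204, 171, 140, 134, 134, 136, 133, 125, 119, 119, 124, 120, 123, 121, 122, 125, 123, 121, 121, 124, 124, 125, 131, 124, 118, 114, 117, 114, 116, 112, 114, 110, 116, 141, 152, 149, 148, 146, 150, 140, 137, 141, 138, 140, 137, 142]
170 [213, 211, 219, 212, 175, 156, 153, 145, 138, 142, 138, 131, 126, 123, 119, 126, 124, 121, 120, 118, 119, 120, 123, 121, 124, 119, 124, 126, 122, 125, 127, 124, 123, 116, 112, 114, 113, 111, 113, 117, 136, 148, 146, 149, 143, 143, 140, 141, 140, 140, 140, 141]
185 [210, 214, 216, 209, 173, 144, 144, 138, 141, 136, 122, 117, 115, 120, 119, 120, 123, 121, 114, 115, 119, 127, 119, 121, 122, 125, 122, 122, 123, 117, 120, 124, 121, 123, 122, 126, 126, 125, 120, 111, 115, 115, 127, 141, 145, 142, 140, 140, 142, 141, 143, 144]
200 [212, 217, 211, 210, 165, 141, 141, 128, 118, 118, 113, 117, 116, 117, 122, 114, 117, 120, 120, 120, 120, 120, 121, 119, 126, 120, 122, 117, 120, 122, 121, 122, 116, 120, 117, 124, 124, 120, 125, 118, 120, 126, 126, 127, 128, 133, 144, 137, 144, 138, 145, 146]
[118, 118, 118, 118, 115, 119, 120, 116, 118, 118, 117, 118, 117, 114, 110, 108, 107, 109, 111, 109, 110, 114, 118, 119, 119, 120, 121, 123, 122, 121]
[283.6 144.2] 0.188
[283.8 206.8] 0.098
```

The w3 fin offset was corrupted by arm settling (state read after the image). Properly measured now, the fin sits about 1.5 mm too far to -y of the socket, and the moment agrees. Lift, shift, retry.

```bash
python3 -m pendant '[[-1,[0,0,-0.004],[0,0,0]],[-1,[0,0.0015,-0.002],[0,0,0]],[-1,[0,0,0],[0,0,0]],[-1,[0,0,0.003],[0,0,0]],[-1,[0,0,0.002],[0,0,0]],[-1,[0,0,0],[0,0,0]]]'
python3 -m pendant '[[-1,[0,0,0.002],[0,0,0]],[-1,[0,0,0],[0,0,0]]]'
python3 -c "
from station import manip;s=manip.get_state();print(s['torque'].round(3),s['wrist_force'].round(2))"
```

```text
time: 10.3
ee_pos: [0.47, 0.1155, 0.1534]
ee_rot: [3.141, -0.003, -3.125]
wrist_force: [-3.1, -0.0, 8.5]
finger_gap: 0.115
gripper_force: 30.4
time: 10.5
ee_pos: [0.4701, 0.1155, 0.1518]
ee_rot: [3.141, -0.002, -3.125]
wrist_force: [-3.7, 0.5, 11.9]
finger_gap: 0.116
gripper_force: 30.8
[ 0.007  0.964 -0.027] [-3.71  0.48 11.92]
```

```bash
python3 -m pendant '[[-1,[0,0,-0.002],[0,0,0]],[-1,[0,0,0],[0,0,0]],[-1,[0,0,0],[0,0,0]],[-1,[0,0,0],[0,0,0]],[-1,[0,0,0],[0,0,0]]]'
python3 - <<'E'
from fit import *
import cv2
s=manip.get_state();print(s['torque'].round(3),s['wrist_force'].round(2))
c=manip.get_calibration("wrist");im=manip.get_image("wrist");np.save("pics/w6.npy",c,allow_pickle=True);cv2.imwrite("pics/w6.png",im[...,::-1])
sc=manip.get_image("scene");t=manip.get_image("top")
cv2.imwrite("pics/s6.png",sc[...,::-1]);cv2.imwrite("pics/t6.png",t[...,::-1])
A=cv2.resize(sc[195:250,310:365],(560,560),interpolation=cv2.INTER_CUBIC)
cv2.imwrite("pics/c6.png",A[...,::-1])
S=manip.get_calibration("scene")
q=s["ee_pos"]
for n,X in [("tongue bot front",(.0017+.015,0,-.0745)),("tongue bot rear",(.0017-.015,0,-.0745)),("root front",(.0017+.062,0,-.0545)),("root rear",(.0017-.048,0,-.0545))]: print(n,proj(S,q+X).round(1),((proj(S,q+X)-[310,195])*10.18).round(0))
for d in [(-.0158,-.0078),(-.0158,.0078),(.0158,-.0078),(.0158,.0078)]: print("sock",((proj(S,np.array([.4722,.1137,.080])+[*d,0])-[310,195])*10.18).round(0))
E
```

```text
time: 11.0
ee_pos: [0.47, 0.1155, 0.1536]
ee_rot: [3.141, -0.002, -3.125]
wrist_force: [-3.2, 0.3, 8.2]
finger_gap: 0.115
gripper_force: 30.3
[0.056 0.622 0.019] [-3.15  0.29  8.24]
tongue bot front [330.1 233.1] [204. 388.]
tongue bot rear [338.6 229.3] [292. 349.]
root front [316.5 233.4] [ 66. 391.]
root rear [348.4 219.3] [391. 248.]
sock [270. 328.]
sock [307. 357.]
sock [178. 369.]
sock [215. 399.]
```

View pics/c6.png

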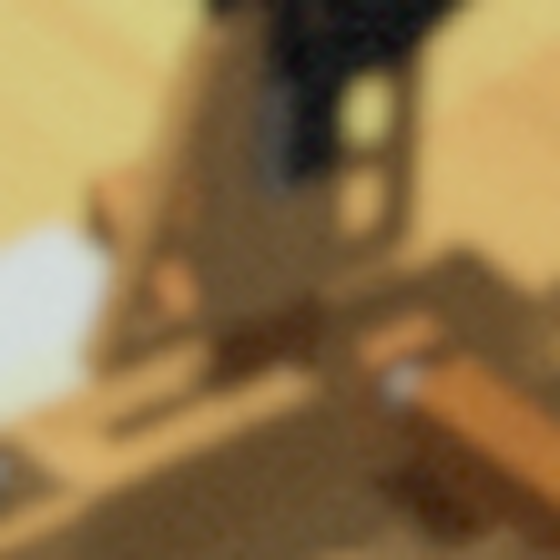

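The crop (last view) shows the tongue standing on the socket with the root still about 15 mm up. From here on I use numbers only. First I redo the relative fin-to-socket measurement in the w3 image with consistent poses.

```bash
python3 - <<'E'
from fit import *
from scipy.optimize import least_squares
L=lambda n:np.load(f"pics/{n}.npy",allow_pickle=True).item()
st=manip.get_state();c6=manip.get_calibration("wrist")
T=np.eye(4);T[:3,:3]=R.from_euler("xyz",st["ee_rot"]).as_matrix();T[:3,3]=st["ee_pos"]
E=np.linalg.inv(c6["cam_to_world"])@T   # tool in cam
print("tool in cam",E[:3,3].round(4))
c=L("w3");T3=c["cam_to_world"]@E;print("TCP w3",T3[:3,3].round(4),R.from_matrix(T3[:3,:3]).as_euler("xyz").round(4))
R3=R.from_matrix(T3[:3,:3])
F=R3.as_matrix()@np.diag([-1,1,-1])
def f(q):
    o=q[:3]; return np.r_[proj(c,o+F@[-.048,0,.095])-[284,207.2],proj(c,o+F@[-.048,0,0])-[283.7,144.6], proj(c,o+F@[-.048,.005,.095])[0]-303.0,proj(c,o+F@[-.048,-.005,.095])[0]-265.0]
r=least_squares(f,[.48,.043,.2]);print("root app",r.x.round(4),r.fun.round(2),"in tool",R3.inv().apply(r.x-T3[:3,3]).round(4))
T5=L("w5")["cam_to_world"]@E;print("TCP w5",T5[:3,3].round(4))
soc=np.array([.4746,.1149,.085]);rt=R3.inv().apply(r.x-T3[:3,3])
tgt=soc-toolR(np.radians(.95),0).apply(rt);print("TCP home target",tgt.round(4),"now",st["ee_pos"].round(4))
# with model height fixed: z offset free
for dz in(-.002,0,.002):
    g=lambda q:f([q[0],q[1],T3[2,3]-.0545+dz]);rr=least_squares(g,[.48,.043]);print(dz,rr.x.round(4),rr.fun.round(1))
E
```

```text
tool in cam [-0.0008 -0.0334 -0.1504]
TCP w3 [0.4783 0.0432 0.2578] [ 3.1356 -0.0083 -3.1369]
root app [0.48   0.0444 0.2027] [-0.01 -0.06  0.04  0.11  0.09 -0.1 ] in tool [-0.0021  0.0008  0.055 ]
TCP w5 [0.4712 0.1139 0.1534]
TCP home target [0.4725 0.114  0.14  ] now [0.47   0.1155 0.1536]
-0.002 [0.4804 0.0444] [-0.  -0.3  0.   0.5 -0.2  0.2]
0 [0.4798 0.0444] [-0.   0.   0.  -0.   0.2 -0.2]
0.002 [0.4792 0.0443] [-0.   0.3  0.  -0.6  0.6 -0.6]
```

```bash
cat > rd.py <<'E'
from h import *
s=manip.get_state();print("x,y,z",s["ee_pos"].round(4),"rot",s["ee_rot"].round(4),"F",s["wrist_force"].round(2),"T",s["torque"].round(3),"t",s["time"])
E
python3 -m pendant '[[-1,[0,0,-0.004],[0,0,0]],[-1,[0,0,-0.006],[0,0,0]],[-1,[0,0,0],[0,0,0]],[-1,[0,0,0],[0,0,0]],[-1,[0,0,0],[0,0,0]],[-1,[0,0,0],[0,0,0]]]' | tail -1; python3 rd.py
python3 -m pendant '[[-1,[0,0,0],[0,0,0]],[-1,[0,0,0],[0,0,0]]]'| tail -1; python3 rd.py
```

```text
gripper_force: 28.9
x,y,z [0.4699 0.1153 0.1629] rot [-3.1415e+00 -2.8000e-03 -3.1247e+00] F [ 0.07  0.95 -0.71] T [-0.018 -0.039 -0.007] t 11.75
gripper_force: 28.9
x,y,z [0.4701 0.1153 0.1632] rot [ 3.1416e+00 -2.3000e-03 -3.1248e+00] F [-1.31 -0.1  -0.75] T [0.012 0.036 0.033] t 11.95
```

```bash
python3 -m pendant '[[-1,[0.003,-0.001,0],[0,0.002,0]],[-1,[0,0,0.003],[0,0,0]],[-1,[0,0,0.002],[0,0,0]],[-1,[0,0,0.002],[0,0,0]],[-1,[0,0,0.002],[0,0,0]],[-1,[0,0,0],[0,0,0]],[-1,[0,0,0],[0,0,0]]]' | tail -1; python3 rd.py
python3 -m pendant '[[-1,[0,0,-0.003],[0,0,0]],[-1,[-0.008,0,0],[0,0,0]],[-1,[0,0,0.003],[0,0,0]],[-1,[0,0,0],[0,0,0]],[-1,[0,0,0],[0,0,0]]]' | tail -1; python3 rd.py
```

```text
gripper_force: 29.9
x,y,z [0.4673 0.1143 0.1549] rot [-3.1415 -0.0038 -3.1247] F [-2.6  -0.07  5.52] T [-0.147  0.579 -0.011] t 12.65
gripper_force: 29.0
x,y,z [0.475  0.1144 0.1537] rot [-3.1415 -0.0048 -3.1247] F [-0.33  0.25 -0.08] T [ 0.022 -0.039 -0.032] t 13.15
```

It dropped in at x=0.475. Now I continue down in small steps.

```bash
python3 -m pendant '[[-1,[0,0,0.002],[0,-0.002,0]],[-1,[0,0,0.002],[0,-0.002,0]],[-1,[0,0,0.002],[0,0,0]],[-1,[0,0,0],[0,0,0]],[-1,[0,0,0],[0,0,0]]]' | tail -1; python3 rd.py
```

```text
gripper_force: 29.0
x,y,z [0.4751 0.1144 0.1482] rot [ 3.1416e+00 -3.0000e-04 -3.1247e+00] F [ 0.34  0.09 -0.09] T [-0.023  0.04  -0.014] t 13.65
```

```bash
python3 -m pendant '[[-1,[0,0,0.002],[0,0,0]],[-1,[0,0,0.002],[0,0,0]],[-1,[0,0,0.001],[0,0,0]],[-1,[0,0,0],[0,0,0]],[-1,[0,0,0],[0,0,0]]]' | tail -1; python3 rd.py
python3 -m pendant '[[-1,[0,0,0.001],[0,0,0]],[-1,[0,0,0.001],[0,0,0]],[-1,[0,0,0],[0,0,0]],[-1,[0,0,0],[0,0,0]]]' | tail -1; python3 rd.py
```

```text
gripper_force: 29.0
x,y,z [0.4751 0.1144 0.1433] rot [-3.1416e+00 -2.0000e-04 -3.1247e+00] F [ 0.13 -0.05 -0.38] T [-0.056 -0.018  0.035] t 14.15
gripper_force: 29.0
x,y,z [0.4751 0.1144 0.1413] rot [ 3.1416e+00 -2.0000e-04 -3.1247e+00] F [-1.17 -0.16 -0.49] T [0.022 0.002 0.031] t 14.55
```

```bash
python3 -m pendant '[[-1,[0,0,0.001],[0,0,0]],[-1,[0,0,0.001],[0,0,0]],[-1,[0,0,0.001],[0,0,0]],[-1,[0,0,0],[0,0,0]],[-1,[0,0,0],[0,0,0]]]' | tail -1; python3 rd.py
python3 -m pendant '[[-1,[0,0,0.001],[0,0,0]],[-1,[0,0,0.0005],[0,0,0]],[-1,[0,0,0],[0,0,0]],[-1,[0,0,0],[0,0,0]]]' | tail -1; python3 rd.py
```

```text
gripper_force: 29.1
x,y,z [0.4752 0.1144 0.1384] rot [-3.1416 -0.     -3.1247] F [0.36 0.43 0.18] T [ 0.013  0.055 -0.028] t 15.05
gripper_force: 29.4
x,y,z [0.4752 0.1144 0.137 ] rot [ 3.1415e+00  1.0000e-04 -3.1247e+00] F [-2.29 -1.24  3.39] T [-0.049  0.148 -0.029] t 15.45
```

```bash
python3 -m pendant '[[-1,[0,0,0.0005],[0,0,0]],[-1,[0,0,0],[0,0,0]],[-1,[0,0,0],[0,0,0]]]' | tail -1; python3 rd.py
python3 -m pendant '[[-0.7,[0,0,0],[0,0,0]],[-0.6,[0,0,0],[0,0,0]],[-0.45,[0,0,0],[0,0,0]],[-0.4,[0,0,0],[0,0,0]],[-0.4,[0,0,0],[0,0,0]]]'; python3 rd.py
```

```text
gripper_force: 29.5
x,y,z [0.4752 0.1144 0.1365] rot [ 3.1415e+00  1.0000e-04 -3.1247e+00] F [-2.52 -0.31  5.16] T [-0.044  0.189  0.018] t 15.75
time: 16.25
ee_pos: [0.4751, 0.1144, 0.1362]
ee_rot: [3.142, -0.0, -3.125]
wrist_force: [-0.1, -0.8, 0.5]
finger_gap: 0.3
gripper_force: 0.0
x,y,z [0.4751 0.1144 0.1362] rot [ 3.1416e+00 -2.0000e-04 -3.1247e+00] F [-0.07 -0.77  0.46] T [-0.015  0.022 -0.054] t 16.25
```

Fin home and released. Lift, close the fingers, and go to the far side of the post.

```bash
python3 -m pendant '[[-0.4,[0,0,-0.01],[0,0,0]],[-0.4,[0,0,-0.02],[0,0,0]],[-0.4,[0,0,-0.03],[0,0,0]],[-0.4,[0,0,-0.03],[0,0,0]],[-0.4,[0,0,-0.02],[0,0,0]],[-1,[0,0.02,0],[0,0,0]],[-1,[0,0.03,0],[0,0,0]],[-1,[0,0.03,0],[0,0,0]]]'|tail -1
python3 -m pendant '[[-1,[0,0.03,0],[0,0,0]],[-1,[0,0.03,0],[0,0,0]],[-1,[0,0.03,0],[0,0,0]],[-1,[0,0.02,0],[0,0,0]],[-1,[0,0,0],[0,0,0]],[-1,[0,0,0],[0,0,0]],[-1,[0,0,0],[0,0,0]]]'
python3 rd.py
python3 - <<'E'
from fit import *
import cv2
c=manip.get_calibration("wrist");im=manip.get_image("wrist");np.save("pics/w7.npy",c,allow_pickle=True);cv2.imwrite("pics/w7.png",im[...,::-1])
# post top (reddish brown) segmentation near predicted
for p in [(.4749,.2604,.15),(.4749,.2484,.15),(.4749,.2724,.15),(.4629,.2604,.15),(.4869,.2604,.15)]: print(p,proj(c,p).round(1))
u,v=proj(c,(.4749,.2604,.15)).astype(int)
if 0<=u<560 and 0<=v<420:
    print(v,[tuple(x) for x in im[v,max(u-48,0):u+48:3].tolist()])
    print(u,[tuple(x) for x in im[max(v-48,0):v+48:3,u].tolist()])
E
```

```text
gripper_force: 0.0
time: 17.75
ee_pos: [0.4721, 0.3036, 0.2466]
ee_rot: [-3.141, 0.0, -3.125]
wrist_force: [-0.4, -0.4, -0.5]
finger_gap: -0.002
gripper_force: 0.0
x,y,z [0.4721 0.3036 0.2466] rot [-3.1413e+00  1.0000e-04 -3.1252e+00] F [-0.4  -0.36 -0.52] T [0.015 0.038 0.001] t 17.75
(0.4749, 0.2604, 0.15) [215.6 207.3]
(0.4749, 0.2484, 0.15) [197. 207.]
(0.4749, 0.2724, 0.15) [234.1 207.6]
(0.4629, 0.2604, 0.15) [214.8 189.6]
(0.4869, 0.2604, 0.15) [216.3 224.6]
207 [(178, 186, 162), (177, 186, 165), (177, 186, 165), (176, 185, 183), (175, 184, 196), (177, 185, 192), (177, 186, 187), (177, 187, 194), (174, 186, 185), (175, 184, 188), (177, 187, 191), (134, 139, 138), (148, 83, 39), (150, 83, 39), (154, 89, 43), (155, 88, 41), (158, 89, 42), (157, 87, 41), (150, 83, 38), (151, 84, 40), (155, 88, 43), (150, 84, 40), (147, 83, 41), (88, 46, 21), (17, 7, 0), (158, 161, 136), (174, 133, 72), (177, 137, 76), (174, 135, 74), (173, 131, 73), (177, 137, 76), (173, 135, 74)]
215 [(59, 33, 18), (55, 28, 13), (90, 47, 23), (38, 20, 9), (29, 15, 8), (30, 16, 6), (33, 16, 8), (34, 19, 10), (34, 18, 9), (85, 47, 21), (153, 86, 40), (158, 90, 41), (157, 87, 42), (155, 88, 42), (158, 87, 40), (157, 88, 42), (158, 89, 42), (156, 87, 40), (153, 86, 42), (148, 82, 40), (132, 79, 44), (175, 186, 172), (176, 185, 167), (177, 184, 194), (176, 185, 190), (178, 187, 170), (176, 186, 164), (175, 184, 163), (176, 184, 166), (177, 187, 171), (175, 186, 173), (175, 184, 165)]
```

```bash
python3 -m pendant '[[-1,[0,0,0.03],[0,0,0]],[-1,[0,0,0.03],[0,0,0]],[-1,[0,0,0.03],[0,0,0]],[-1,[0,0,0.017],[0,0,0]],[-1,[0,0,0],[0,0,0]],[-1,[0,-0.005,0],[0,0,0]],[-1,[0,-0.004,0],[0,0,0]],[-1,[0,0,0],[0,0,0]]]'|tail -1;python3 rd.py
python3 -m pendant '[[-1,[0,-0.002,0],[0,0,0]],[-1,[0,-0.002,0],[0,0,0]],[-1,[0,-0.002,0],[0,0,0]],[-1,[0,-0.002,0],[0,0,0]]]'|tail -1;python3 rd.py
python3 -m pendant '[[-1,[0,-0.005,0],[0,0,0]],[-1,[0,-0.005,0],[0,0,0]],[-1,[0,-0.005,0],[0,0,0]],[-1,[0,-0.005,0],[0,0,0]]]'|tail -1;python3 rd.py
```

```text
gripper_force: 0.0
x,y,z [0.4732 0.2951 0.1411] rot [ 3.1406e+00  2.5000e-03 -3.1255e+00] F [ 0.95  0.33 -0.6 ] T [-0.035 -0.035  0.012] t 18.6
gripper_force: 0.0
x,y,z [0.4722 0.2872 0.1394] rot [ 3.1416 -0.     -3.1247] F [ 0.55 -0.51 -0.66] T [0.036 0.021 0.027] t 19.0
gripper_force: 1.2
x,y,z [0.4726 0.267  0.1394] rot [ 3.1414e+00 -1.0000e-04 -3.1247e+00] F [-0.6   2.66  0.31] T [ 0.374  0.041 -0.012] t 19.4
```

```bash
python3 -m pendant '[[-1,[0,-0.005,0],[0,0,0]],[-1,[0,-0.005,0],[0,0,0]],[-1,[0,-0.004,0],[0,0,0]],[-1,[0,-0.002,0],[0,0,0]],[-1,[0,0,0],[0,0,0]]]'|tail -1;python3 rd.py
python3 - <<'E'
from fit import *
import cv2
c=manip.get_calibration("wrist");im=manip.get_image("wrist");cv2.imwrite("pics/w8.png",im[...,::-1])
y=manip.get_state()["ee_pos"][1]-.0265
print(proj(c,(.4722,y,.15)).round(1))
u,v=proj(c,(.4722,y,.15)).astype(int)
for r in (v-8,v,v+6): print(r,u-45,[int(x[0]-x[2]) for x in im[r,u-45:u+45].astype(int)])
t=manip.get_image("top");s=manip.get_image("scene");cv2.imwrite("pics/t8.png",t[...,::-1]);cv2.imwrite("pics/s8.png",s[...,::-1])
E
```

```text
gripper_force: 0.0
x,y,z [0.4729 0.2509 0.1393] rot [-3.1410e+00 -1.0000e-04 -3.1251e+00] F [0.42 0.67 0.69] T [-0.001 -0.024 -0.046] t 19.9
[210.8 294.6]
286 165 [93, 62, 32, 26, 26, 26, 30, 31, 19, 8, 4, 4, 10, 10, 11, 10, 10, 16, 31, 48, 51, 51, 39, 35, 38, 35, 35, 35, 38, 36, 38, 37, 36, 35, 40, 36, 35, 37, 35, 36, 39, 37, 34, 36, 38, 36, 40, 39, 39, 40, 37, 38, 40, 38, 39, 38, 36, 37, 37, 36, 39, 37, 36, 41, 38, 35, 38, 37, 37, 34, 35, 35, 37, 38, 34, 35, 38, 36, 32, 33, 28, 19, 7, 0, 0, -1, -3, 0, 3, 0]
294 165 [106, 87, 56, 29, 30, 28, 28, 20, 19, 19, 17, 14, 12, 13, 9, 8, 6, 4, 10, 19, 36, 33, 37, 35, 35, 37, 36, 38, 38, 39, 41, 38, 37, 39, 37, 39, 36, 37, 39, 37, 35, 38, 38, 38, 37, 41, 38, 40, 40, 39, 38, 38, 39, 36, 41, 38, 38, 38, 38, 40, 36, 36, 36, 38, 37, 36, 40, 34, 38, 37, 35, 38, 38, 38, 36, 37, 37, 34, 32, 26, 17, 2, -2, 2, -1, -1, -1, 1, -1, -2]
300 165 [106, 104, 83, 44, 26, 28, 28, 28, 21, 15, 16, 12, 12, 9, 11, 11, 16, 16, 19, 21, 29, 38, 37, 36, 37, 35, 38, 40, 36, 38, 36, 38, 37, 39, 36, 38, 36, 39, 36, 37, 37, 39, 38, 40, 37, 38, 37, 37, 40, 38, 38, 38, 37, 36, 38, 37, 35, 36, 37, 34, 34, 35, 36, 39, 35, 35, 35, 36, 35, 40, 34, 35, 36, 33, 35, 30, 35, 36, 33, 13, 4, -3, 2, -5, -1, 0, -3, -1, -2, -2]
```

```bash
python3 -m pendant '[[-1,[0,-0.003,0],[0,0,0]],[-1,[0,-0.003,0],[0,0,0]],[-1,[0,-0.002,0],[0,0,0]]]'|tail -1;python3 rd.py
for i in 1 2 3 ; do python3 -m pendant '[[-1,[0,-0.001,0],[0,0,0]],[-1,[0,0,0],[0,0,0]]]'|tail -1;python3 rd.py; done
```

```text
gripper_force: 1.1
x,y,z [0.4729 0.2433 0.1392] rot [ 3.1415e+00 -3.0000e-04 -3.1246e+00] F [-0.32  2.52 -0.64] T [0.39  0.021 0.054] t 20.35
gripper_force: 0.3
x,y,z [0.4729 0.2421 0.1392] rot [-3.1414e+00 -3.0000e-04 -3.1249e+00] F [0.04 0.26 0.06] T [ 0.069  0.033 -0.055] t 20.55
gripper_force: 0.6
x,y,z [0.4729 0.2413 0.1392] rot [-3.1414e+00 -3.0000e-04 -3.1248e+00] F [ 0.48  1.37 -0.98] T [ 0.263 -0.017  0.008] t 20.75
gripper_force: 0.7
x,y,z [0.473  0.2403 0.1393] rot [-3.1415e+00 -2.0000e-04 -3.1247e+00] F [ 0.19  1.41 -1.43] T [0.154 0.036 0.007] t 20.95
```

```bash
for i in 1 2 3 ; do python3 -m pendant '[[-1,[0,-0.0005,0],[0,0,0]],[-1,[0,-0.0005,0],[0,0,0]]]'|tail -1;python3 rd.py; done
```

```text
gripper_force: 1.0
x,y,z [0.473  0.2394 0.1393] rot [ 3.1416e+00 -2.0000e-04 -3.1246e+00] F [ 0.27  2.17 -1.27] T [ 0.293  0.06  -0.001] t 21.15
gripper_force: 1.0
x,y,z [0.473  0.2384 0.1393] rot [-3.1416e+00 -3.0000e-04 -3.1247e+00] F [-1.08  2.18 -2.58] T [ 0.342  0.111 -0.066] t 21.35
gripper_force: 1.3
x,y,z [0.473  0.2374 0.1393] rot [ 3.1415e+00 -1.0000e-04 -3.1246e+00] F [ 0.02  2.26 -1.65] T [0.374 0.105 0.018] t 21.55
```

```bash
for i in 1 2 ; do python3 -m pendant '[[-1,[0,-0.0005,0],[0,0,0]],[-1,[0,-0.0005,0],[0,0,0]]]'|tail -1;python3 rd.py; done
```

```text
gripper_force: 1.3
x,y,z [0.473  0.2364 0.1393] rot [ 3.1415e+00 -2.0000e-04 -3.1247e+00] F [-0.58  2.1  -1.59] T [ 0.372  0.091 -0.009] t 21.75
gripper_force: 1.3
x,y,z [0.4731 0.2354 0.1393] rot [ 3.1416e+00 -2.0000e-04 -3.1247e+00] F [-0.69  1.74 -1.74] T [ 0.385  0.052 -0.043] t 21.95
```

```bash
python3 - <<'E'
from fit import *
import cv2
c=manip.get_calibration("wrist");w=manip.get_image("wrist");cv2.imwrite("pics/w9.png",w[...,::-1])
s=manip.get_image("scene");cv2.imwrite("pics/s9.png",s[...,::-1]);t=manip.get_image("top");cv2.imwrite("pics/t9.png",t[...,::-1])
S=manip.get_calibration("scene");Tc=manip.get_calibration("top")
for n,X in [("fin top mid",(.466,.1152,.18)),("TT",(.4293,.1152,.18)),("LT",(.503,.1152,.18)),("low",(.477,.1152,.11)),("pad@.08",(.475,.1202,.11))]:
    print(n,"scene",proj(S,X).round(1),"top",proj(Tc,X).round(1),"wrist",proj(c,X).round(1))
s8=cv2.imread("pics/s8.png");s9=s[...,::-1]
d=np.abs(s8.astype(int)-s9).sum(2)[170:250,290:400]
print([d[i:i+8,j:j+10].mean().astype(int) if 0 else int(d[i:i+8,j:j+10].mean()) for i in range(0,80,8) for j in range(0,110,10)])
E
```

```text
fin top mid scene [338.  199.7] top [245.  244.4] wrist [-133.1  327.6]
TT scene [348.8 195.2] top [244.1 256.2] wrist [-179.2  208.2]
LT scene [326.8 204.3] top [245.9 232.6] wrist [-95.5 425.2]
low scene [333.4 222.7] top [246.8 244.4] wrist [ 29.6 253.7]
pad@.08 scene [335.1 223.4] top [245.2 244.9] wrist [ 39.3 250.1]
[3, 3, 3, 3, 3, 3, 129, 42, 52, 47, 181, 3, 3, 3, 3, 4, 3, 139, 86, 75, 89, 216, 8, 4, 3, 3, 3, 6, 172, 73, 60, 114, 153, 3, 3, 3, 7, 61, 86, 244, 42, 14, 144, 133, 3, 3, 3, 60, 42, 87, 151, 28, 15, 214, 33, 3, 3, 4, 39, 23, 71, 144, 63, 29, 210, 19, 3, 2, 16, 33, 39, 45, 64, 58, 100, 136, 97, 2, 2, 23, 43, 36, 19, 59, 69, 155, 231, 94, 3, 4, 12, 21, 10, 8, 36, 64, 229, 42, 66, 6, 6, 10, 7, 6, 13, 51, 126, 55, 82, 89]
```

```bash
python3 - <<'E'
import cv2
for n in ("w8","w9"):
    im=cv2.imread(f"pics/{n}.png")[...,::-1]
    for r in (225,240,252,265): print(n,r,[tuple(x) for x in im[r-1:r+2,0:150:4].mean(0).astype(int).tolist()])
E
```

```text
w8 225 [(49, 36, 21), (50, 37, 23), (49, 36, 22), (51, 39, 24), (51, 38, 23), (52, 39, 23), (53, 39, 24), (48, 34, 19), (47, 29, 17), (48, 29, 16), (44, 25, 12), (45, 28, 15), (44, 26, 14), (45, 26, 14), (44, 27, 15), (218, 174, 99), (52, 36, 21), (48, 32, 17), (41, 24, 11), (43, 24, 13), (42, 24, 11), (41, 23, 10), (42, 23, 12), (44, 25, 13), (41, 23, 10), (42, 23, 11), (42, 24, 12), (43, 24, 11), (41, 22, 11), (42, 23, 12), (42, 24, 13), (42, 24, 12), (43, 25, 14), (40, 23, 10), (43, 24, 12), (42, 22, 10), (42, 23, 12), (41, 22, 9)]
w8 240 [(53, 39, 24), (51, 38, 24), (180, 111, 62), (191, 120, 68), (191, 120, 69), (187, 116, 65), (43, 27, 15), (40, 23, 13), (36, 23, 14), (46, 28, 16), (58, 44, 35), (62, 59, 50), (92, 60, 36), (92, 52, 25), (92, 52, 24), (93, 52, 26), (95, 53, 26), (94, 52, 25), (94, 53, 24), (97, 55, 28), (96, 53, 27), (92, 50, 23), (93, 51, 25), (94, 52, 25), (94, 53, 26), (93, 51, 24), (95, 53, 26), (96, 53, 26), (97, 53, 27), (97, 53, 25), (98, 55, 27), (98, 54, 26), (100, 56, 27), (100, 56, 27), (100, 56, 28), (101, 58, 28), (102, 58, 29), (99, 56, 26)]
w8 252
[... 2752 characters left out ...]
, 114, 55), (195, 114, 55), (195, 114, 55), (194, 113, 55), (195, 115, 57), (195, 115, 56), (196, 114, 56)]
w9 265 [(60, 44, 27), (60, 44, 29), (59, 44, 28), (55, 41, 24), (203, 130, 74), (204, 131, 74), (206, 132, 74), (166, 102, 58), (49, 30, 19), (46, 27, 16), (51, 31, 17), (51, 32, 22), (40, 27, 18), (89, 50, 25), (150, 85, 41), (151, 86, 42), (150, 85, 42), (176, 101, 49), (178, 103, 50), (177, 102, 49), (178, 102, 49), (178, 102, 48), (178, 103, 49), (179, 105, 52), (179, 103, 51), (178, 101, 49), (178, 101, 50), (180, 102, 52), (179, 103, 50), (180, 103, 51), (180, 104, 51), (179, 101, 50), (179, 104, 50), (180, 104, 51), (181, 104, 51), (181, 102, 51), (180, 103, 50), (181, 104, 51)]
```

```bash
python3 - <<'E'
import cv2
for n in ("w8","w9"):
    im=cv2.imread(f"pics/{n}.png")[...,::-1].astype(int).sum(2)
    for r in (246,252,257): print(n,r,im[r-1:r+2,0:70].mean(0).astype(int).tolist())
E
```

```text
w8 246 [117, 115, 116, 113, 113, 117, 112, 112, 173, 295, 357, 362, 361, 357, 358, 359, 358, 356, 357, 358, 366, 361, 321, 195, 106, 90, 85, 84, 77, 77, 75, 71, 76, 78, 85, 84, 130, 244, 322, 354, 368, 382, 382, 377, 382, 379, 381, 355, 307, 281, 289, 326, 339, 347, 340, 345, 342, 342, 343, 348, 341, 347, 342, 345, 345, 344, 343, 345, 342, 346]
w8 252 [108, 111, 107, 111, 101, 109, 107, 105, 94, 140, 281, 401, 437, 435, 432, 428, 432, 436, 432, 430, 435, 433, 442, 418, 299, 158, 90, 90, 92, 93, 86, 87, 89, 85, 80, 107, 242, 391, 450, 480, 491, 486, 484, 486, 488, 487, 487, 492, 476, 388, 302, 281, 301, 314, 317, 311, 314, 331, 337, 342, 341, 338, 343, 344, 341, 341, 344, 342, 343, 342]
w8 257 [106, 107, 115, 102, 105, 108, 110, 106, 107, 107, 109, 233, 371, 422, 425, 420, 417, 424, 419, 424, 420, 420, 423, 430, 418, 306, 163, 90, 88, 88, 92, 92, 88, 86, 83, 81, 94, 138, 202, 349, 481, 517, 520, 517, 514, 514, 513, 516, 526, 506, 409, 309, 272, 272, 275, 276, 279, 294, 320, 329, 332, 335, 331, 331, 332, 328, 334, 329, 332, 330]
w9 246 [132, 136, 131, 134, 130, 132, 135, 132, 128, 170,
[... 288 characters left out ...]

w9 252 [138, 134, 134, 138, 135, 137, 137, 138, 137, 130, 149, 264, 401, 455, 454, 452, 447, 457, 449, 451, 450, 450, 455, 459, 450, 350, 194, 102, 93, 96, 92, 93, 90, 95, 96, 85, 83, 203, 424, 510, 513, 509, 505, 509, 508, 507, 506, 513, 504, 435, 342, 297, 295, 301, 301, 303, 298, 304, 297, 300, 332, 347, 360, 354, 359, 360, 359, 360, 357, 361]
w9 257 [134, 140, 136, 139, 135, 137, 137, 136, 137, 137, 134, 137, 222, 371, 436, 443, 443, 443, 439, 438, 438, 442, 441, 439, 447, 439, 369, 217, 114, 91, 99, 92, 101, 96, 93, 92, 78, 100, 254, 460, 537, 545, 542, 538, 537, 536, 540, 539, 542, 534, 469, 353, 291, 286, 286, 291, 293, 288, 292, 291, 291, 298, 300, 302, 301, 308, 333, 346, 342, 350]
```

```bash
python3 -m pendant '[[-1,[0,-0.0005,0],[0,0,0]],[-1,[0,0,0],[0,0,0]],[-1,[0,0,0],[0,0,0]]]'|tail -1;python3 rd.py
python3 - <<'E'
from station import manip
import cv2
im=manip.get_image("wrist");cv2.imwrite("pics/w10.png",im[...,::-1]);g=im.astype(int).sum(2)
for r in (246,252,257): print(r,g[r-1:r+2,6:56].mean(0).astype(int).tolist())
E
```

```text
gripper_force: 1.3
x,y,z [0.4731 0.2349 0.1393] rot [ 3.1416e+00 -1.0000e-04 -3.1247e+00] F [-0.37  2.45 -2.35] T [ 0.467  0.133 -0.052] t 22.4
246 [137, 137, 137, 131, 180, 307, 371, 378, 376, 375, 375, 372, 377, 375, 375, 379, 379, 379, 342, 222, 111, 91, 85, 93, 87, 83, 77, 76, 78, 83, 87, 86, 101, 174, 299, 377, 404, 397, 403, 399, 399, 389, 342, 304, 298, 299, 304, 299, 302, 305]
252 [137, 142, 142, 141, 127, 161, 288, 412, 455, 453, 450, 453, 451, 454, 453, 452, 452, 456, 457, 445, 336, 178, 101, 95, 100, 98, 95, 92, 93, 92, 85, 87, 201, 406, 505, 515, 511, 509, 506, 511, 508, 510, 504, 432, 339, 299, 298, 303, 302, 304]
257 [137, 141, 139, 139, 140, 128, 142, 236, 386, 441, 442, 441, 438, 438, 439, 442, 441, 443, 444, 445, 438, 343, 190, 101, 94, 91, 98, 100, 103, 96, 89, 86, 97, 226, 429, 533, 542, 537, 539, 538, 540, 538, 543, 538, 471, 354, 285, 284, 291, 289]
```

The pad spring visibly compresses (about 1 mm, under 2 N), so the pad is lightly on the fin. Back off without touching anything.

```bash
python3 -m pendant '[[-1,[0,0.003,0],[0,0,0]],[-1,[0,0.01,0],[0,0,0]],[-1,[0,0.02,0],[0,0,0]],[-1,[0,0.01,-0.01],[0,0,0]],[-1,[0,0,-0.03],[0,0,0]],[-1,[0,0,-0.03],[0,0,0]],[-1,[0,0.0,-0.03],[0,0,0]],[-1,[0,0,0],[0,0,0]]]'|tail -1;python3 rd.py
python3 - <<'E'
from fit import *
import cv2
s=manip.get_image("scene");cv2.imwrite("pics/s11.png",s[...,::-1]);g=s.astype(int)
S=manip.get_calibration("scene")
# fin edges across the top rows (upright check) and pad/fin zone
for z in (.175,.15,.12,.10):
    a=proj(S,(.4293,.1152,z));b=proj(S,(.477+.062-.036*(z-.085)/.095,.1152,z));print(z,a.round(1),b.round(1))
    r=int(round((a[1]+b[1])/2));print(r,g[r,int(b[0])-6:int(a[0])+8].sum(1).tolist())
print("pad",g[219:228,326:346].sum(2).tolist())
E
```

```text
gripper_force: 0.0
x,y,z [0.4749 0.2794 0.246 ] rot [ 3.138   0.0087 -3.1242] F [ 0.86  0.18 -0.17] T [0.004 0.001 0.03 ] t 23.25
0.175 [348.7 196.8] [326.2 206.1]
201 [526, 522, 517, 510, 499, 500, 502, 510, 507, 488, 461, 416, 372, 332, 300, 285, 279, 270, 261, 269, 348, 454, 514, 503, 433, 333, 283, 332, 427, 494, 518, 529, 526, 530, 525, 528]
0.15 [348.  204.6] [322.9 215.2]
210 [538, 534, 529, 531, 520, 497, 454, 404, 360, 319, 270, 249, 253, 262, 273, 268, 269, 261, 259, 270, 281, 273, 275, 279, 351, 465, 522, 519, 446, 321, 267, 330, 438, 508, 544, 549, 548, 551, 541, 548]
0.12 [347.3 213.8] [319. 226.]
220 [651, 652, 650, 646, 633, 585, 519, 437, 382, 329, 316, 341, 333, 306, 270, 260, 270, 277, 272, 302, 341, 358, 346, 340, 313, 293, 267, 287, 351, 424, 447, 396, 311, 262, 266, 282, 328, 359, 422, 462, 477, 477]
0.1 [346.8 219.7] [316.5 233. ]
226 [653, 651, 650, 650, 651, 643, 628, 576, 486, 406, 353, 405, 462, 465, 391, 296, 232, 236, 254, 269, 263, 256, 241, 232, 214, 195, 193, 182, 182, 203, 242, 253, 285, 302, 313, 319, 342, 363, 382, 409, 419, 423, 394, 364]
pad [[312,
[... 212 characters left out ...]
0, 266, 270, 278, 283, 294, 309, 324, 353, 359, 336, 304, 308, 338, 378, 401, 369, 295], [282, 269, 275, 273, 255, 269, 265, 259, 278, 319, 383, 395, 364, 332, 322, 322, 341, 352, 336, 321], [273, 260, 263, 265, 266, 259, 248, 240, 274, 322, 358, 360, 327, 316, 320, 322, 323, 327, 328, 326], [253, 243, 251, 267, 258, 254, 243, 239, 253, 272, 288, 275, 278, 283, 305, 309, 317, 328, 327, 320], [229, 228, 262, 268, 266, 248, 240, 223, 217, 215, 221, 212, 223, 257, 267, 304, 313, 318, 324, 324], [232, 236, 254, 269, 263, 256, 241, 232, 214, 195, 193, 182, 182, 203, 242, 253, 285, 302, 313, 319], [287, 242, 253, 267, 261, 256, 247, 233, 215, 211, 201, 182, 174, 178, 203, 239, 253, 288, 309, 325]]
```

```bash
python3 -c "
from station import manip;print(manip.finish_job())"
```

```text
the job is handed in; nothing more can be done
None
```

The fin is plugged into the fuselage socket, upright and fully home, slanted edge towards the nose. The side stop's cork pad rests lightly on it (about 1 mm of spring, under 2 N), and the job is handed in at about 23 s with the arm clear. The tongue first stood on the fuselage top (up to about 12 N) and went in on the fourth try.

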